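# Load the light-ageing drawer with passed jars and latch it

### The job

Sort the cream jars by the mark on their lids: stand every jar with a round paper seal upright in a cell of the light-ageing chamber's drawer, one to a cell, and every jar with a taped cross upright in the reject tray. When all the sealed jars are in, push the drawer home, swing the latch's wire loop down over the keeper on the drawer front while the lever is still up, and press the lever down past centre until it lies flat and the drawer is drawn tight on its seal. Leave the bottle, beaker and spoon alone.

Things in the scene. Friction and masses are not known exactly. Their poses are not given: they have to be found in the camera images.
- pass1_mid (a point): squat cream jar, white with a black lid, 56 mm across, 62 mm tall, about 120 g, upright on the bench; this point is on its axis half-way up (31 mm above its foot), z along the axis. On its lid a round white paper seal 36 mm across: it has passed inspection. May be absent
- pass2_mid (a point): squat cream jar, white with a black lid, 56 mm across, 62 mm tall, about 120 g, upright on the bench; this point is on its axis half-way up (31 mm above its foot), z along the axis. On its lid a round white paper seal 36 mm across: it has passed inspection. May be absent
- pass3_mid (a point): squat cream jar, white with a black lid, 56 mm across, 62 mm tall, about 120 g, upright on the bench; this point is on its axis half-way up (31 mm above its foot), z along the axis. On its lid a round white paper seal 36 mm across: it has passed inspection. May be absent
- fail1_mid (a point): squat cream jar, white with a black lid, 56 mm across, 62 mm tall, about 120 g, upright on the bench; this point is on its axis half-way up (31 mm above its foot), z along the axis. On its lid two strips of white tape, 50 by 10 mm, crossed as an X: it is rejected. May be absent
- fail2_mid (a point): squat cream jar, white with a black lid, 56 mm across, 62 mm tall, about 120 g, upright on the bench; this point is on its axis half-way up (31 mm above its foot), z along the axis. On its lid two strips of white tape, 50 by 10 mm, crossed as an X: it is rejected. May be absent
- chamber: white bench-top light-ageing chamber, fixed, 310 mm wide, 260 mm deep, front to the robot; origin on the bench at the middle of its front face, x into the chamber, y left, z up. Its top is 120 mm above the bench and carries the draw latch near the front edge; from 160 mm behind the front face a lamp housing stands 40 mm higher
- drawer (a joint): how far the drawer is out, in m: 0.12 fully open, about 0.004 pushed home until it meets the rubber seal, 0 to 0.003 drawn tight by the latch. Slides straight, stiffly (about 1.5 N), and stays where it is left; the seal pushes back about 6 N per mm. Its steel front is 290 mm wide, its top 104 mm above the bench
- drawer_pull (a point): middle of the front edge of the folded pull along the top of the drawer front, 101.5 mm above the bench: a flange 5 mm thick, 290 mm wide, 13 mm proud of the front panel; x into the chamber. Push anywhere along it to close the drawer
- nest1 (a point): floor centre of the left cell of the drawer's three-cell insert, 22 mm above the bench; x into the chamber (closing direction), y left, z up. A cell is 82 by 82 mm inside, walls 18 mm above this floor; the cells lie side by side along y, 86 mm apart. A jar may stand anywhere in a cell. The drawer's sides are otherwise open
- nest2 (a point): floor centre of the middle cell of the drawer's three-cell insert, 22 mm above the bench; x into the chamber (closing direction), y left, z up. A cell is 82 by 82 mm inside, walls 18 mm above this floor; the cells lie side by side along y, 86 mm apart. A jar may stand anywhere in a cell. The drawer's sides are otherwise open
- nest3 (a point): floor centre of the right cell of the drawer's three-cell insert, 22 mm above the bench; x into the chamber (closing direction), y left, z up. A cell is 82 by 82 mm inside, walls 18 mm above this floor; the cells lie side by side along y, 86 mm apart. A jar may stand anywhere in a cell. The drawer's sides are otherwise open
- reject1 (a point): floor centre of one cell of the reject tray, 4 mm above the bench: a fixed white plastic tray 180 by 94 mm, 26 mm high, with one divider; each cell is 84 by 86 mm inside, walls 22 mm above this floor. x along the tray, z up; reject1 lies 88 mm from reject2 towards +x
- reject2 (a point): floor centre of the other cell of the reject tray, 4 mm above the bench: a fixed white plastic tray 180 by 94 mm, 26 mm high, with one divider; each cell is 84 by 86 mm inside, walls 22 mm above this floor. x along the tray, z up; reject1 lies 88 mm from reject2 towards +x
- keeper (a point): place of the loop's end bar (its middle) when drawn up on the keeper, a dark steel hook 26 mm wide standing on the middle of the drawer front to 132 mm above the bench: close in front of its plate, under its lip. The lip reaches 4 mm further forward than this point, so the bar must come down at least 7 mm in front of it. x into the chamber, z up; moves with the drawer
- latch_pivot (a point): pivot axis (along y) of the latch lever, on top of the chamber in line with the keeper: 134 mm above the bench, 32 mm behind the chamber's front face. Axes as the chamber's; does not move with the latch
- latch_lever (a joint): lever angle in rad: 0 upright, grows as it is thrown away from the drawer and pressed down to 1.571, flat on the chamber (its stop); -0.6 leans to the drawer. Its pivot is stiff (0.03 N m): it stays where left. Beyond about 1.4 with the loop hooked it is past centre and the seal's pull holds it down
- lever_tip (a point): free end of the latch lever, a flat steel bar 26 mm wide, 62 mm from its pivot to this point and about 7 mm more to its curled edge; its broad outer face, which faces the drawer when upright and up when pressed down, lies 6 mm to the drawer side of the line through the pivot
- latch_loop (a joint): angle of the wire loop against the lever in rad: 0 parallel, grows as the loop swings to the drawer, stop at -0.25. The loop's tilt from upright to the drawer is this minus the lever angle. It swings freely: at first it leans back on its stop, and let go past upright on the drawer side it falls down there
- loop_bar (a point): middle of the end bar of the wire loop, a U of dark steel wire 5 mm thick, 53 mm wide over its side wires, straddling the lever. The bar is 62 mm from the loop's pivot, which sits on the lever 14 mm from the lever's own pivot, so pulling the loop also turns the lever. The side wires can be pinched from above close to the bar; the keeper then passes between the fingers
- reagent_bottle: bystander: glass bottle with a black cap, 66 mm across, 150 mm tall, origin at its foot
- beaker: bystander: glass beaker, 90 mm across, 110 mm tall, origin at its foot
- scoop: bystander: steel spoon 170 mm long lying on the bench
Mind the look-alikes: they are no part of the job. Leave any orange or purple look-alike of the part that bears pass3_mid alone. Leave any orange look-alike of the part that bears pass1_mid alone.

How it is judged (in metres and radians):
On the way, in this order (a step that is already met when the one before it is completed fails the run):
1. all the sealed jars stand in the drawer's cells and the drawer is pushed home against its seal (x of pass1_mid in the frame of nest2 between -0.02 and 0.02 m and y of pass1_mid in the frame of nest2 between -0.108 and 0.108 m and z of pass1_mid in the frame of nest2 between 0.024 and 0.037 m and angle between each of pass1_mid, pass2_mid, pass3_mid's own z axis and vertical below 0.12 rad and x of pass2_mid in the frame of nest2 between -0.02 and 0.02 m and y of pass2_mid in the frame of nest2 between -0.108 and 0.108 m and z of pass2_mid in the frame of nest2 between 0.024 and 0.037 m and x of pass3_mid in the frame of nest2 between -0.02 and 0.02 m and y of pass3_mid in the frame of nest2 between -0.108 and 0.108 m and z of pass3_mid in the frame of nest2 between 0.024 and 0.037 m and value of joint drawer below 0.008 m), for 0.2 s.
2. the loop's bar is down in front of the keeper, below its lip, with the lever still up (x of loop_bar in the frame of keeper between -0.02 and 0.003 m and z of loop_bar in the frame of keeper between -0.022 and 0.004 m and value of joint latch_lever below 0.9 rad), for 0.2 s.
3. the lever is pressed down past centre with the loop hooked, and the drawer is drawn tight (x of loop_bar in the frame of keeper between -0.02 and 0.003 m and z of loop_bar in the frame of keeper between -0.022 and 0.004 m and value of joint latch_lever above 1.45 rad and value of joint drawer below 0.0035 m), for 0.2 s.
At the end, for the whole second after the job is handed in: Every sealed jar stands upright (within 0.12 rad) on the floor of a drawer cell, every taped jar upright on the floor of a reject tray cell; the loop's bar is in front of the keeper under its lip, the lever is down (over 1.45 rad), the drawer is within 3.5 mm of its stop (all of step 3 and x of pass1_mid in the frame of nest2 between -0.02 and 0.02 m and y of pass1_mid in the frame of nest2 between -0.108 and 0.108 m and z of pass1_mid in the frame of nest2 between 0.024 and 0.037 m and angle between each of pass1_mid, pass2_mid, pass3_mid, fail1_mid, fail2_mid's own z axis and vertical below 0.12 rad and x of pass2_mid in the frame of nest2 between -0.02 and 0.02 m and y of pass2_mid in the frame of nest2 between -0.108 and 0.108 m and z of pass2_mid in the frame of nest2 between 0.024 and 0.037 m and x of pass3_mid in the frame of nest2 between -0.02 and 0.02 m and y of pass3_mid in the frame of nest2 between -0.108 and 0.108 m and z of pass3_mid in the frame of nest2 between 0.024 and 0.037 m and x of fail1_mid in the frame of reject1 between -0.11 and 0.022 m and y of fail1_mid in the frame of reject1 between -0.024 and 0.024 m and z of fail1_mid in the frame of reject1 between 0.024 and 0.037 m and x of fail2_mid in the frame of reject1 between -0.11 and 0.022 m and y of fail2_mid in the frame of reject1 between -0.024 and 0.024 m and z of fail2_mid in the frame of reject1 between 0.024 and 0.037 m); the robot touches nothing.
It fails at once if the reagent bottle is pushed more than 30 mm (distance of reagent_bottle from where it was at the start of the episode above 0.03 m).
It fails at once if the beaker is pushed more than 30 mm (distance of beaker from where it was at the start of the episode above 0.03 m).
It fails at once if the scoop is pushed more than 30 mm (distance of scoop from where it was at the start of the episode above 0.03 m).
It fails at once if the reagent bottle is tipped (angle between reagent_bottle's own z axis and vertical above 0.4 rad).
It fails at once if the beaker is tipped (angle between beaker's own z axis and vertical above 0.4 rad).
Of pass1, pass2, pass3 only 2 to 3 are there at a start; the rules pass over those that are not, and their reading is None.
Of fail1, fail2 only 1 to 2 are there at a start; the rules pass over those that are not, and their reading is None.
At some moment in a run one of pass1, pass2, pass3, fail1, fail2 may be knocked a few centimetres aside while the robot is not near it.
Once in a run the grip may slacken for a moment while it holds something.
It also fails if it takes over 210 s, if anything falls off the work surface, if the arm or the gripper's body presses on something with over 40 N, if the wrist force passes 120 N, or if a joint passes its speed limit or range.

### The arm

A 6-joint arm with a two-finger parallel gripper is mounted at the origin on the work surface. World frame = base frame: x ahead of the robot, y to its left, z up, the work surface at z = 0. Lengths are in m, angles in degrees, forces in N, time in s.
With the tool pointing down it reaches from about 0.25 to 0.725 m from the base axis. Payload 9.7 kg.
Tool frame: the origin (TCP) lies at the very end of the fingers, on their centre line; the grasp point (between the pads) lies 19 mm behind it; z points along the fingers, y is the line along which they close (so a half turn about z gives the same grasp; the last joint's range is limited). The gripper opens to 85 mm and grips with 20 to 120 N. Pads are 22 mm wide; open, the fingers measure 114 mm over their backs; the gripper's body (76 mm by 85 mm) begins 54 mm behind the grasp point. The pads swing forward as they close: fully open they stand 13 mm farther back than shut.
Start: joints at [69.156, 4.979, 10.078, 95.1, 0, 90], TCP at [0.196, 0.514, 0.231] pointing down, gripper open.
Joint ranges: [-179.16, 179.16], [-48.56, 103.87], [-65.8, 70.77], [-126.05, 130.52], [-82.76, 87.17], [-180, 180]. Speed limits (degrees/s): [127.2, 127.2, 147.25, 180, 180, 180].

### API

Orientations are given as [roll, pitch, yaw] about the fixed x, y, z axes, in that order (R = Rz(yaw) Ry(pitch) Rx(roll)).
In Python, from workcell import telemetry, optics, workorder gives the robot as it stands.
- The arm moves only by the shell command python3 -m handwheel 'ROWS' [FORCE]. ROWS is JSON, a list of rows, each an object of numbers: "tx", "ty", "tz": the shift along the tool's x, y, z in m; "ax", "ay", "az": the turn, a rotation vector about the tool's x, y, z in degrees; "jaw": the gripper command: -1 is shut, 1 is fully open, values between are in proportion. A call has exactly 10 rows; each row shifts and turns the commanded pose from where the row before left it, along the tool's axes as they then stand; what a row does not reach is not made up. A row lasts 1/8 s, in which the tool goes at most 62.5 mm and 10.7 degrees, less where a joint would pass 70% of its speed; a pose out of reach is approached as far as the arm can. A call is refused whole if a number of a shift passes 0.0625 or a number of a turn 10.7, either way. A call with a gripper value outside its range is refused whole. The fingers move at their own pace and stop on an object; FORCE is the grip in N (left out, the last holds). Time passes only in rows, so rows that do not move let the fingers close, or fill a call up. It gives the time, the measured TCP pose, the force, the opening and the grip force at its end, in the units of the state.
- telemetry.get_obs(): the state, without advancing time (a new reading comes with each control period).
- optics.camera(name): name is "scene" or "top" or "wrist"; returns a dict with "color" (384x512x3 uint8, red, green, blue), "K" (3x3 intrinsics, pixels), "k1" (the pictures are not rectified: a ray, as slopes to the right and down, at radius r is drawn at 1 + k1 r^2 times it, then the intrinsics apply), "extrinsics" (4x4, takes a point from camera to world coordinates); the wrist camera has in their place "mount" (4x4, takes a point from camera to tool coordinates, whose origin is the TCP and whose axes are the flange's). Camera axes: x right, y down, z forward; pixel columns grow to the right and rows downward; lengths in m; the calibration is good to about 2 mm. A picture is of the moment at which its call begins: read the wrist's pose just before it. There is no depth.
- workorder.job_done(): hands the job in; it is judged then, once.
The state is a dict: "time": time; "q": joint angles; "qd": joint speeds; "joint_efforts": joint torques, N m; "ee_pos": TCP position; "tcp_rot": TCP orientation; "wrist_force": force on the tool from outside, world axes, zero at the start; "torque": the same for the moment, N m; "opening": finger opening in m; "grasp_force": force on a finger pad.
Only numpy, scipy, OpenCV 4.12 (cv2) and the standard library are available. Lean on these libraries where they do the work, as an engineer would, in place of code of your own. Each camera call takes 0.05 s, during which the arm holds its last target. There are 200 camera calls.

## Working session

There is one attempt and no reset: what is moved stays moved. The work goes in short steps, Python scripts to look and compute and a shell command to move; the robot and the scene stay as the last step left them, time stands still between calls to the robot, and variables do not carry over. Pictures are saved under pics/ and viewed, at most 14 in all, crops included, and the job is handed in when it is done.

```bash
ls; mkdir -p pics; python3 - <<'E'
from workcell import telemetry, optics
import cv2,numpy as np
print(telemetry.get_obs())
for n in ["scene","top","wrist"]:
    c=optics.camera(n)
    cv2.imwrite(f"pics/{n}0.png",c["color"][:,:,::-1])
    print(n,c["K"],c["k1"],c.get("extrinsics",c.get("mount")))
E
```

```text
pics
{'time': 0.0, 'q': array([6.91559442e+01, 5.00911600e+00, 1.00333862e+01, 9.50998253e+01,
       2.27596944e-03, 9.00019760e+01]), 'qd': array([ 0.0598864 , -0.00536408, -0.10221691,  0.01321478, -0.15766922,
       -0.02111661]), 'joint_efforts': array([-8.55877388e-04, -5.20388174e+01,  4.64807010e+01,  1.60359970e-02,
       -4.17131707e-05,  2.09641456e-05]), 'ee_pos': array([0.19560801, 0.51378321, 0.23059255]), 'tcp_rot': array([-1.79924445e+02, -2.27336174e-03,  1.59153965e+02]), 'wrist_force': array([0.03017437, 0.88630513, 0.74065579]), 'torque': array([-0.05519614, -0.01633739,  0.01465574]), 'grasp_force': 0.0, 'opening': 0.08564820831763979}
scene [[408.09489868   0.         251.03410921]
 [  0.         408.09489868 191.20859209]
 [  0.           0.           1.        ]] -0.009671945134263194 [[-0.72014463  0.41642276 -0.55496288  1.16635085]
 [ 0.69374435  0.4442884  -0.56685677  0.63364851]
 [ 0.01051151 -0.79322122 -0.60884285  0.80275941]
 [ 0.          0.          0.          1.        ]]
top [[435.82068928   0.         248.93091354]
 [  0.         435.82068928 196.5133436 ]
 [  0.           0.           1.        ]] -0.15028412063913005 [[-0.02794875 -0.98439305  0.17375037  0.34669477]
 [-0.99956647  0.02591202 -0.01397997  0.04360425]
 [ 0.00925956 -0.17406577 -0.98469049  1.30002271]
 [ 0.          0.          0.          1.        ]]
wrist [[323.48198458   0.         260.51462413]
 [  0.         323.48198458 191.91035254]
 [  0.           0.           1.        ]] -0.08268333527642094 [[-6.25913351e-04 -9.62962014e-01 -2.69636364e-01  6.76448434e-02]
 [ 9.99999726e-01 -7.09236645e-04  2.11598937e-04  1.40083450e-03]
 [-3.94997729e-04 -2.69636157e-01  9.62962194e-01 -1.43393922e-01]
 [ 0.00000000e+00  0.00000000e+00  0.00000000e+00  1.00000000e+00]]
```

```bash
python3 - <<'E'
import cv2
i=cv2.imread("pics/top0.png"); cv2.imwrite("pics/top0b.png",cv2.resize(i,(800,600),interpolation=cv2.INTER_CUBIC))
E
```

```text
(no output)
```

View pics/top0b.png

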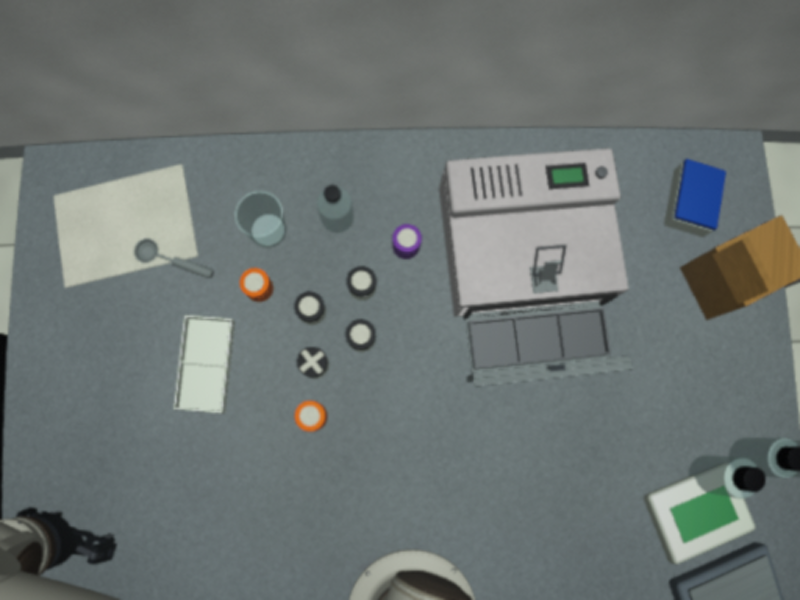

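View pics/scene0.png

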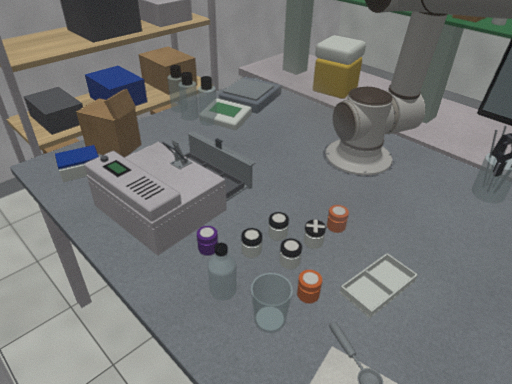

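Top view (800x600): candidates are black-lidded sealed jars at (361,281), (309,307) and (361,334), and a crossed jar at (312,362). The look-alikes are orange at (255,283) and (310,416), and purple at (407,239). By description I choose the black-lidded ones. The tray is at (204,363), the open drawer at (540,345) and the latch at (547,265). Next I check with one close crop.

```bash
cat > h.py <<'E'
import numpy as np,cv2
from workcell import telemetry,optics
from scipy.spatial.transform import Rotation as R
def snap(n):
    o=telemetry.get_obs(); c=optics.camera(n)
    if n=="wrist":
        T=np.eye(4);T[:3,:3]=R.from_euler("xyz",o["tcp_rot"],degrees=True).as_matrix();T[:3,3]=o["ee_pos"]
        c["E"]=T@c["mount"]
    else: c["E"]=c["extrinsics"]
    return c
def dist(c): return np.array([c["k1"],0,0,0,0],float)
def pix(c,uv,z):
    "pixel -> world at height z"
    s=cv2.undistortPoints(np.array(uv,float).reshape(-1,1,2),c["K"],dist(c)).reshape(-1,2)
    d=np.c_[s,np.ones(len(s))]@c["E"][:3,:3].T; o=c["E"][:3,3]
    return o+d*((z-o[2])/d[:,2])[:,None]
def proj(c,P):
    M=np.linalg.inv(c["E"]); r,_=cv2.Rodrigues(M[:3,:3])
    return cv2.projectPoints(np.array(P,float).reshape(-1,3),r,M[:3,3],c["K"],dist(c))[0].reshape(-1,2)
def crop(c,name,x0,y0,x1,y1,s):
    i=c["color"][y0:y1,x0:x1,::-1]; cv2.imwrite("pics/"+name,cv2.resize(i,None,fx=s,fy=s,interpolation=cv2.INTER_CUBIC))
def where():
    o=telemetry.get_obs(); return o["time"],o["ee_pos"].round(4),o["tcp_rot"].round(2)
E
python3 - <<'E'
from h import *
c=snap("top")
a=c["color"]
A=cv2.resize(np.ascontiguousarray(a[165:285,100:260]),None,fx=4.9,fy=4.9,interpolation=cv2.INTER_CUBIC)[:295*2]
cv2.imwrite("pics/c1.png",A[:,:,::-1])
crop(c,"c2.png",275,90,410,255,3.6)
g=cv2.cvtColor(a,cv2.COLOR_RGB2GRAY)
for u,v in [(361,281),(309,307),(361,334),(312,362),(255,283),(310,416),(407,239)]:
    u,v=int(u*.64),int(v*.64); w=g[v-9:v+10,u-9:u+10]
    ys,xs=np.nonzero(w>150); p=(xs.mean()+u-9,ys.mean()+v-9)
    print(p,len(xs),pix(c,p,.062)[0].round(4))
print(pix(c,np.array([[333,194],[268,230]])*.64,.15), pix(c,np.array([[261,210],[234,210],[286,210]])*.64,.11))
print(pix(c,np.array([[185,316],[232,319],[222,412],[176,408]])*.64,.026))
E
```

```text
(np.float64(230.80769230769232), np.float64(179.03846153846155)) 104 [0.6181 0.0772 0.062 ]
(np.float64(197.30841121495328), np.float64(195.3551401869159)) 107 [0.5725 0.175  0.062 ]
(np.float64(230.33035714285714), np.float64(213.29464285714286)) 112 [0.5177 0.0807 0.062 ]
(np.float64(199.11764705882354), np.float64(230.85882352941178)) 85 [0.4695 0.1707 0.062 ]
(np.float64(162.09848484848484), np.float64(180.0909090909091)) 132 [0.6204 0.2779 0.062 ]
(np.float64(197.72847682119206), np.float64(265.5827814569536)) 151 [0.3713 0.1759 0.062 ]
(np.float64(260.0900900900901), np.float64(151.72072072072072)) 111 [ 0.6981 -0.0106  0.062 ]
[[0.75593411 0.1208722  0.15      ]
 [0.69281491 0.23614775 0.15      ]] [[0.74345729 0.25616036 0.11      ]
 [0.74518876 0.30627918 0.11      ]
 [0.7419482  0.2100432  0.11      ]]
[[0.56437558 0.41681634 0.026     ]
 [0.55625785 0.32514873 0.026     ]
 [0.38060552 0.34301629 0.026     ]
 [0.38935289 0.43120712 0.026     ]]
```

View pics/c1.png

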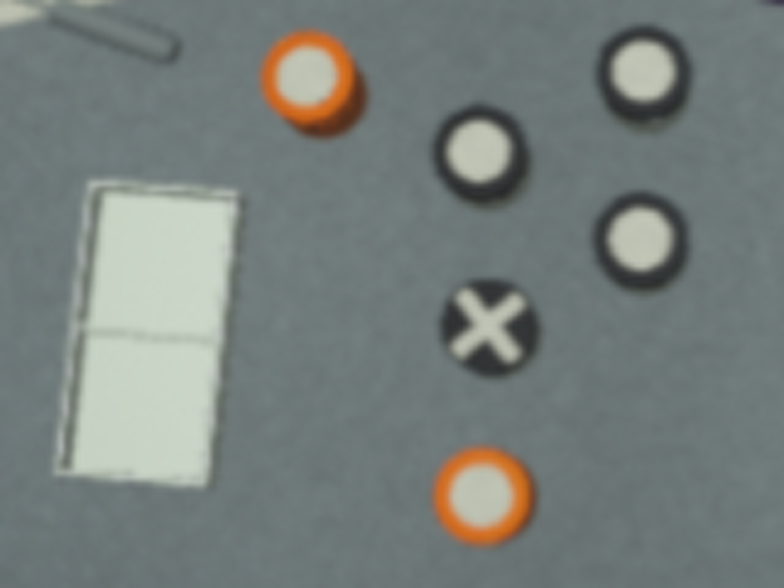

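View pics/c2.png

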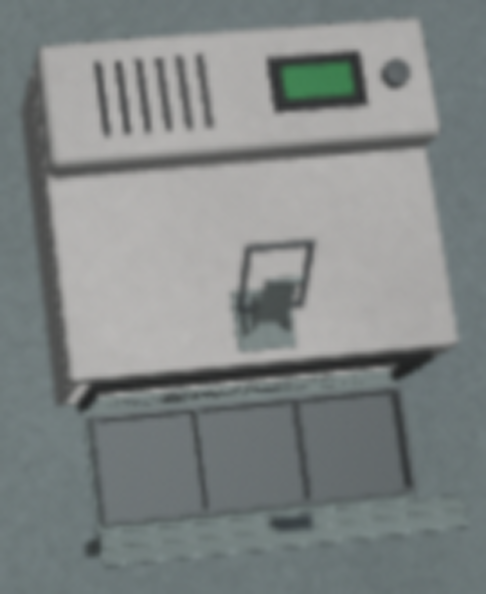

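Crops confirm three seals, one cross, and two orange jars. In the chamber crop (3.6x, origin 275,90) the front top edge runs (70,382)-(457,344). The insert corners are (90,421), (400,392), (411,490) and (103,524). The loop bar is at (247,246)-(313,241) and the keeper at (291,522).

```bash
python3 - <<'E'
from h import *
c=snap("top")
f=lambda p,z: pix(c,np.array(p)/3.6+[275,90],z).round(4)[:,:2]
T=f([[70,382],[457,344]],.12); print("front",T, T.mean(0), np.linalg.norm(T[0]-T[1]), np.degrees(np.arctan2(T[0,0]-T[1,0],-(T[0,1]-T[1,1]))))
I=f([[90,421],[400,392],[411,490],[103,524]],.04); print("ins",I,I.mean(0)); 
print("keeper",f([[291,522]],.132)); print("bar",f([[247,246],[313,241]],.2)); print("lampfront",f([[50,172],[436,148]],.12))
E
```

```text
front [[ 0.5527 -0.0986]
 [ 0.575  -0.4064]] [ 0.56385 -0.2525 ] 0.30860675624490136 -175.85618136312917
ins [[ 0.534  -0.1232]
 [ 0.551  -0.3838]
 [ 0.4692 -0.3867]
 [ 0.4498 -0.1298]] [ 0.501    -0.255875]
keeper [[ 0.4391 -0.2601]]
bar [[ 0.6362 -0.2239]
 [ 0.6391 -0.2736]]
lampfront [[ 0.7207 -0.091 ]
 [ 0.7361 -0.4049]]
```

```bash
cat >> h.py <<'E'
PSI=184.1
CAND={}
def go(*goals):
    "print tool-axis shifts from measured pose through world goals (tool down, any yaw)"
    o=telemetry.get_obs(); p=o["ee_pos"]; y=np.radians(o["tcp_rot"][2])
    print("t",round(o["time"],2),"tcp",p.round(4),o["tcp_rot"].round(2),"q",o["q"].round(0),"open",round(o["opening"],4),"F",round(o["grasp_force"],1),o["wrist_force"].round(1))
    tx=np.array([np.cos(y),np.sin(y),0]);ty=np.array([np.sin(y),-np.cos(y),0])
    for g in goals:
        d=np.array(g)-p; print(g,"-> tx %.4f ty %.4f tz %.4f"%(d@tx,d@ty,-d[2]),"yaw left %.2f"%(((PSI-np.degrees(y)+180)%360)-180)); p=np.array(g)
def jars():
    c=snap("top"); h=cv2.cvtColor(c["color"],cv2.COLOR_RGB2HSV); m=((h[:,:,2]>140)&(h[:,:,1]<60)).astype(np.uint8)
    n,l,s,ce=cv2.connectedComponentsWithStats(m)
    for i in range(1,n):
        if 50<s[i,4]<160 and s[i,2]<18 and s[i,3]<18:
            u,v=ce[i]; ring=cv2.circle(np.zeros(m.shape,np.uint8),(int(round(u)),int(round(v))),9,1,2)
            print(ce[i].round(1),s[i,4],"jar xy",pix(c,ce[i],.062)[0,:2].round(4),"ringRGB",c["color"][ring>0].mean(0).round())
E
python3 -m handwheel '[{"az":-8.3,"jaw":1},{"az":-8.3,"jaw":1},{"az":-8.35,"jaw":1},{"tx":-0.0355,"ty":-0.0517,"jaw":1},{"tx":-0.0355,"ty":-0.0517,"jaw":1},{"tx":-0.0355,"ty":-0.0517,"jaw":1},{"tx":-0.0355,"ty":-0.0517,"jaw":1},{"tx":-0.0355,"ty":-0.0517,"jaw":1},{"tx":-0.0355,"ty":-0.0517,"jaw":1},{"tx":-0.0355,"ty":-0.0517,"jaw":1}]' 40
python3 -c "
from h import *
go((0.4695,0.171,0.231),(0.4695,0.171,0.025)); jars()"
```

```text
t 0.25 tcp [0.1957 0.5139 0.2309] [-179.96    0.    159.15] q [69.  5. 10. 95. -0. 90.] open 0.0852 F 0.0 [-0.3  0.1  0.9]
(0.4695, 0.171, 0.231) -> tx -0.3779 ty -0.2230 tz -0.0001 yaw left 24.95
(0.4695, 0.171, 0.025) -> tx 0.0000 ty 0.0000 tz 0.2060 yaw left 24.95
[260.1 151.7] 122 jar xy [ 0.6983 -0.0106] ringRGB [ 99.  75. 128.]
[351.  163.7] 127 jar xy [ 0.6558 -0.2786] ringRGB [120. 121. 121.]
[162.1 180.1] 98 jar xy [0.6204 0.2778] ringRGB [168. 103.  58.]
[230.8 179. ] 113 jar xy [0.6182 0.0773] ringRGB [65. 71. 71.]
[197.4 195.5] 115 jar xy [0.5722 0.1748] ringRGB [67. 72. 72.]
[230.3 213.3] 120 jar xy [0.5177 0.0807] ringRGB [67. 72. 72.]
[199.1 230.9] 111 jar xy [0.4693 0.1707] ringRGB [82. 87. 85.]
[197.8 265.8] 104 jar xy [0.3707 0.1757] ringRGB [182. 106.  52.]$[0]: bad value
```

```bash

python3 -m handwheel '[{"tx":0,"ty":0,"tz":0,"ax":0,"ay":0,"az":-8.3,"jaw":1},{"tx":0,"ty":0,"tz":0,"ax":0,"ay":0,"az":-8.3,"jaw":1},{"tx":0,"ty":0,"tz":0,"ax":0,"ay":0,"az":-8.35,"jaw":1},{"tx":0,"ty":0,"tz":0,"ax":0,"ay":0,"az":0,"jaw":1},{"tx":-0.0355,"ty":-0.0517,"tz":0,"ax":0,"ay":0,"az":0,"jaw":1},{"tx":-0.0355,"ty":-0.0517,"tz":0,"ax":0,"ay":0,"az":0,"jaw":1},{"tx":-0.0355,"ty":-0.0517,"tz":0,"ax":0,"ay":0,"az":0,"jaw":1},{"tx":-0.0355,"ty":-0.0517,"tz":0,"ax":0,"ay":0,"az":0,"jaw":1},{"tx":-0.0355,"ty":-0.0517,"tz":0,"ax":0,"ay":0,"az":0,"jaw":1},{"tx":-0.0355,"ty":-0.0517,"tz":0,"ax":0,"ay":0,"az":0,"jaw":1}]' 40
python3 -c "
from h import *
go((0.4695,0.171,0.231),(0.4695,0.171,0.025))"
```

```text
time: 1.55
ee_pos: [0.4305, 0.2191, 0.2315]
tcp_rot: [180.0, 0.0, -176.1]
wrist_force: [0.4, 0.3, 0.6]
opening: 0.0852
grasp_force: 0.0
t 1.55 tcp [0.4305 0.2191 0.2315] [ 1.7998e+02  4.0000e-02 -1.7612e+02] q [27. -4.  1. 95.  0. 23.] open 0.0852 F 0.0 [0.4 0.3 0.6]
(0.4695, 0.171, 0.231) -> tx -0.0356 ty -0.0506 tz 0.0005 yaw left 0.22
(0.4695, 0.171, 0.025) -> tx 0.0000 ty 0.0000 tz 0.2060 yaw left 0.22
```

```bash

python3 -m handwheel '[{"tx":-0.0356,"ty":-0.0506,"tz":0,"ax":0,"ay":0,"az":0,"jaw":1},{"tx":0,"ty":0,"tz":0.055,"ax":0,"ay":0,"az":0,"jaw":1},{"tx":0,"ty":0,"tz":0.055,"ax":0,"ay":0,"az":0,"jaw":1},{"tx":0,"ty":0,"tz":0.055,"ax":0,"ay":0,"az":0,"jaw":1},{"tx":0,"ty":0,"tz":0.041,"ax":0,"ay":0,"az":0,"jaw":1},{"tx":0,"ty":0,"tz":0,"ax":0,"ay":0,"az":0,"jaw":1},{"tx":0,"ty":0,"tz":0,"ax":0,"ay":0,"az":0,"jaw":-1},{"tx":0,"ty":0,"tz":0,"ax":0,"ay":0,"az":0,"jaw":-1},{"tx":0,"ty":0,"tz":0,"ax":0,"ay":0,"az":0,"jaw":-1},{"tx":0,"ty":0,"tz":0,"ax":0,"ay":0,"az":0,"jaw":-1}]' 40
python3 -c "
from h import *
go((0.47,0.171,0.12),(0.516,0.375,0.12),(.516,.375,.031))"
```

```text
time: 2.8
ee_pos: [0.4702, 0.1734, 0.0279]
tcp_rot: [179.9, 0.2, -175.9]
wrist_force: [-1.4, 0.4, 6.4]
opening: 0.0546
grasp_force: 42.5
t 2.8 tcp [0.4702 0.1734 0.0279] [ 179.94    0.23 -175.93] q [ 20.  -1. -18.  72.  -0.  16.] open 0.0546 F 42.5 [-1.4  0.4  6.4]
(0.47, 0.171, 0.12) -> tx 0.0004 ty -0.0024 tz -0.0921 yaw left 0.03
(0.516, 0.375, 0.12) -> tx -0.0604 ty 0.2002 tz -0.0000 yaw left 0.03
(0.516, 0.375, 0.031) -> tx 0.0000 ty 0.0000 tz 0.0890 yaw left 0.03
```

```bash

python3 -m handwheel '[{"tx":0,"ty":0,"tz":-0.046,"ax":0,"ay":0,"az":0,"jaw":-1},{"tx":0,"ty":0,"tz":-0.046,"ax":0,"ay":0,"az":0,"jaw":-1},{"tx":-0.015,"ty":0.05,"tz":0,"ax":0,"ay":0,"az":0,"jaw":-1},{"tx":-0.015,"ty":0.05,"tz":0,"ax":0,"ay":0,"az":0,"jaw":-1},{"tx":-0.015,"ty":0.05,"tz":0,"ax":0,"ay":0,"az":0,"jaw":-1},{"tx":-0.015,"ty":0.05,"tz":0,"ax":0,"ay":0,"az":0,"jaw":-1},{"tx":0,"ty":0,"tz":0,"ax":0,"ay":0,"az":0,"jaw":-1},{"tx":0,"ty":0,"tz":0.05,"ax":0,"ay":0,"az":0,"jaw":-1},{"tx":0,"ty":0,"tz":0.024,"ax":0,"ay":0,"az":0,"jaw":-1},{"tx":0,"ty":0,"tz":0,"ax":0,"ay":0,"az":0,"jaw":-1}]' 40
python3 -c "
from h import *
go((0.516,0.375,0.033),(0.516,0.375,0.12),(.5722,.1748,.12),(.5722,.1748,.028))"
```

```text
time: 4.05
ee_pos: [0.5134, 0.3755, 0.0423]
tcp_rot: [-179.9, -0.1, -175.9]
wrist_force: [0.1, 0.7, -0.7]
opening: 0.0549
grasp_force: 43.5
t 4.05 tcp [0.5134 0.3755 0.0423] [-1.7991e+02 -1.3000e-01 -1.7594e+02] q [36. 17.  3. 76. -0. 32.] open 0.0549 F 43.5 [ 0.1  0.7 -0.7]
(0.516, 0.375, 0.033) -> tx -0.0026 ty -0.0007 tz 0.0093 yaw left 0.04
(0.516, 0.375, 0.12) -> tx 0.0000 ty 0.0000 tz -0.0870 yaw left 0.04
(0.5722, 0.1748, 0.12) -> tx -0.0419 ty -0.2037 tz -0.0000 yaw left 0.04
(0.5722, 0.1748, 0.028) -> tx 0.0000 ty 0.0000 tz 0.0920 yaw left 0.04
```

```bash

python3 -m handwheel '[{"tx":-0.0026,"ty":0,"tz":0.0095,"ax":0,"ay":0,"az":0,"jaw":-1},{"tx":0,"ty":0,"tz":0,"ax":0,"ay":0,"az":0,"jaw":-1},{"tx":0,"ty":0,"tz":0,"ax":0,"ay":0,"az":0,"jaw":0.9},{"tx":0,"ty":0,"tz":0,"ax":0,"ay":0,"az":0,"jaw":0.9},{"tx":0,"ty":0,"tz":-0.0435,"ax":0,"ay":0,"az":0,"jaw":1},{"tx":0,"ty":0,"tz":-0.0435,"ax":0,"ay":0,"az":0,"jaw":1},{"tx":-0.0105,"ty":-0.051,"tz":0,"ax":0,"ay":0,"az":0,"jaw":1},{"tx":-0.0105,"ty":-0.051,"tz":0,"ax":0,"ay":0,"az":0,"jaw":1},{"tx":-0.0105,"ty":-0.051,"tz":0,"ax":0,"ay":0,"az":0,"jaw":1},{"tx":-0.0105,"ty":-0.051,"tz":0,"ax":0,"ay":0,"az":0,"jaw":1}]' 40
python3 -c "
from h import *
go((.5722,.1748,.12),(.5722,.1748,.026)); jars()
c=snap('top'); crop(c,'d1.png',95,165,260,285,3)"
```

```text
time: 5.3
ee_pos: [0.5737, 0.1749, 0.1214]
tcp_rot: [180.0, 0.1, -175.9]
wrist_force: [-0.0, 0.6, -0.2]
opening: 0.0854
grasp_force: 0.0
t 5.3 tcp [0.5737 0.1749 0.1214] [ 1.7999e+02  6.0000e-02 -1.7588e+02] q [17. 11.  5. 84. -0. 13.] open 0.0854 F 0.0 [-0.   0.6 -0.2]
(0.5722, 0.1748, 0.12) -> tx 0.0015 ty -0.0000 tz 0.0014 yaw left -0.02
(0.5722, 0.1748, 0.026) -> tx 0.0000 ty 0.0000 tz 0.0940 yaw left -0.02
[260.1 151.7] 122 jar xy [ 0.6983 -0.0106] ringRGB [ 95.  72. 123.]
[350.9 163.6] 115 jar xy [ 0.6561 -0.2784] ringRGB [115. 116. 115.]
[230.8 179. ] 111 jar xy [0.6183 0.0773] ringRGB [64. 68. 68.]
[230.3 213.3] 115 jar xy [0.5177 0.0808] ringRGB [68. 72. 71.]
```

View pics/d1.png

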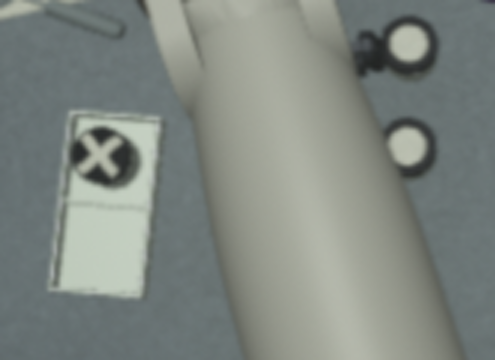

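The taped jar stands upright in the reject cell at (100,155) in this crop. Next is the sealed jar under the tool.

```bash

python3 -m handwheel '[{"tx":0.0015,"ty":0,"tz":0.05,"ax":0,"ay":0,"az":0,"jaw":1},{"tx":0,"ty":0,"tz":0.0455,"ax":0,"ay":0,"az":0,"jaw":1},{"tx":0,"ty":0,"tz":0,"ax":0,"ay":0,"az":0,"jaw":1},{"tx":0,"ty":0,"tz":0,"ax":0,"ay":0,"az":0,"jaw":-1},{"tx":0,"ty":0,"tz":0,"ax":0,"ay":0,"az":0,"jaw":-1},{"tx":0,"ty":0,"tz":0,"ax":0,"ay":0,"az":0,"jaw":-1},{"tx":0,"ty":0,"tz":0,"ax":0,"ay":0,"az":0,"jaw":-1},{"tx":0,"ty":0,"tz":-0.05,"ax":0,"ay":0,"az":0,"jaw":-1},{"tx":0,"ty":0,"tz":-0.05,"ax":0,"ay":0,"az":0,"jaw":-1},{"tx":0,"ty":0,"tz":-0.05,"ax":0,"ay":0,"az":0,"jaw":-1}]' 40
python3 -c "
from h import *
go((.494,-.165,.176),(.494,-.165,.051))"
```

```text
time: 6.65
ee_pos: [0.5719, 0.1764, 0.1783]
tcp_rot: [180.0, 0.1, -175.9]
wrist_force: [0.6, 0.0, -0.5]
opening: 0.0552
grasp_force: 43.2
t 6.65 tcp [0.5719 0.1764 0.1783] [ 1.7997e+02  1.1000e-01 -1.7589e+02] q [17. 11. 11. 90.  0. 13.] open 0.0552 F 43.2 [ 0.6  0.  -0.5]
(0.494, -0.165, 0.176) -> tx 0.1021 ty -0.3350 tz 0.0023 yaw left -0.01
(0.494, -0.165, 0.051) -> tx 0.0000 ty 0.0000 tz 0.1250 yaw left -0.01
```

```bash

python3 -m handwheel '[{"tx":0.0146,"ty":-0.0479,"tz":0,"ax":0,"ay":0,"az":0,"jaw":-1},{"tx":0.0146,"ty":-0.0479,"tz":0,"ax":0,"ay":0,"az":0,"jaw":-1},{"tx":0.0146,"ty":-0.0479,"tz":0,"ax":0,"ay":0,"az":0,"jaw":-1},{"tx":0.0146,"ty":-0.0479,"tz":0,"ax":0,"ay":0,"az":0,"jaw":-1},{"tx":0.0146,"ty":-0.0479,"tz":0,"ax":0,"ay":0,"az":0,"jaw":-1},{"tx":0.0146,"ty":-0.0479,"tz":0,"ax":0,"ay":0,"az":0,"jaw":-1},{"tx":0.0146,"ty":-0.0479,"tz":0,"ax":0,"ay":0,"az":0,"jaw":-1},{"tx":0,"ty":0,"tz":0,"ax":0,"ay":0,"az":0,"jaw":-1},{"tx":0,"ty":0,"tz":0,"ax":0,"ay":0,"az":0,"jaw":-1},{"tx":0,"ty":0,"tz":0.01,"ax":0,"ay":0,"az":0,"jaw":-1}]' 40
python3 -c "
from h import *
go((.494,-.165,.167),(.494,-.165,.051))
c=snap('wrist'); cv2.imwrite('pics/w1.png',c['color'][:,:,::-1])
print(proj(c,[[.494,-.165,.04],[.4948,-.170,.04],[.501,-.256,.04]]))"
```

```text
time: 7.9
ee_pos: [0.4947, -0.1646, 0.166]
tcp_rot: [-180.0, 0.1, -175.8]
wrist_force: [-0.2, 0.2, -1.3]
opening: 0.0548
grasp_force: 43.4
t 7.9 tcp [ 0.4947 -0.1646  0.166 ] [-1.7996e+02  1.1000e-01 -1.7582e+02] q [-18.   0.  -2.  88.   0. -23.] open 0.0548 F 43.4 [-0.2  0.2 -1.3]
(0.494, -0.165, 0.167) -> tx 0.0007 ty -0.0003 tz -0.0010 yaw left -0.08
(0.494, -0.165, 0.051) -> tx 0.0000 ty 0.0000 tz 0.1160 yaw left -0.08
[[259.0291496  181.47246458]
 [253.14744221 181.96706263]
 [153.59042873 182.02111018]]
```

View pics/w1.png

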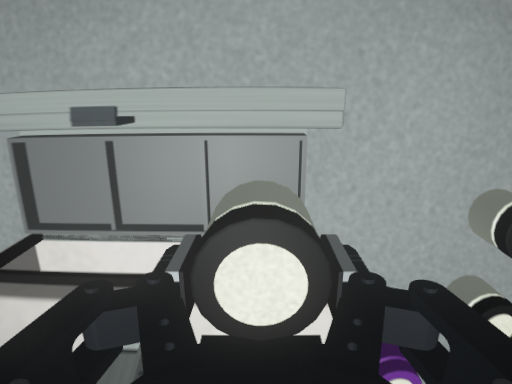

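The wrist view agrees with my estimate: the left cell is centred near (255,183), predicted (253,182), and the keeper is at (93,116). Lowering.

```bash

python3 -m handwheel '[{"tx":0,"ty":0,"tz":0.05,"ax":0,"ay":0,"az":0,"jaw":-1},{"tx":0,"ty":0,"tz":0.04,"ax":0,"ay":0,"az":0,"jaw":-1},{"tx":0,"ty":0,"tz":0.025,"ax":0,"ay":0,"az":0,"jaw":-1},{"tx":0,"ty":0,"tz":0,"ax":0,"ay":0,"az":0,"jaw":-1},{"tx":0,"ty":0,"tz":0,"ax":0,"ay":0,"az":0,"jaw":-1},{"tx":0,"ty":0,"tz":0,"ax":0,"ay":0,"az":0,"jaw":0.6},{"tx":0,"ty":0,"tz":0,"ax":0,"ay":0,"az":0,"jaw":0.6},{"tx":0,"ty":0,"tz":-0.05,"ax":0,"ay":0,"az":0,"jaw":0.6},{"tx":0,"ty":0,"tz":-0.05,"ax":0,"ay":0,"az":0,"jaw":1},{"tx":0,"ty":0,"tz":-0.025,"ax":0,"ay":0,"az":0,"jaw":1}]' 40
python3 -c "
from h import *
go((.5177,.0808,.176),(.5177,.0808,.026));jars()"
```

```text
time: 9.2
ee_pos: [0.4946, -0.1657, 0.1785]
tcp_rot: [-179.9, 0.2, -175.9]
wrist_force: [0.4, -0.7, -0.8]
opening: 0.0855
grasp_force: 0.0
t 9.2 tcp [ 0.4946 -0.1657  0.1785] [-179.92    0.2  -175.9 ] q [-19.   0.  -1.  89.  -0. -23.] open 0.0855 F 0.0 [ 0.4 -0.7 -0.8]
(0.5177, 0.0808, 0.176) -> tx -0.0406 ty 0.2442 tz 0.0025 yaw left -0.00
(0.5177, 0.0808, 0.026) -> tx 0.0000 ty 0.0000 tz 0.1500 yaw left -0.00
[260.1 151.7] 122 jar xy [ 0.6983 -0.0106] ringRGB [ 97.  73. 125.]
[162.1 180.1] 98 jar xy [0.6204 0.2778] ringRGB [165. 100.  56.]
[230.8 179. ] 112 jar xy [0.6182 0.0771] ringRGB [63. 69. 69.]
[230.4 213.4] 117 jar xy [0.5175 0.0806] ringRGB [65. 70. 71.]
[317.5 220.8] 67 jar xy [ 0.4891 -0.169 ] ringRGB [64. 67. 65.]
[197.8 265.8] 104 jar xy [0.3707 0.1757] ringRGB [179. 104.  50.]
```

```bash

python3 -m handwheel '[{"tx":-0.0081,"ty":0.0488,"tz":0,"ax":0,"ay":0,"az":0,"jaw":1},{"tx":-0.0081,"ty":0.0488,"tz":0,"ax":0,"ay":0,"az":0,"jaw":1},{"tx":-0.0081,"ty":0.0488,"tz":0,"ax":0,"ay":0,"az":0,"jaw":1},{"tx":-0.0081,"ty":0.0488,"tz":0,"ax":0,"ay":0,"az":0,"jaw":1},{"tx":-0.0081,"ty":0.0488,"tz":0,"ax":0,"ay":0,"az":0,"jaw":1},{"tx":0,"ty":0,"tz":0,"ax":0,"ay":0,"az":0,"jaw":1},{"tx":0,"ty":0,"tz":0.05,"ax":0,"ay":0,"az":0,"jaw":1},{"tx":0,"ty":0,"tz":0.05,"ax":0,"ay":0,"az":0,"jaw":1},{"tx":0,"ty":0,"tz":0.05,"ax":0,"ay":0,"az":0,"jaw":1},{"tx":0,"ty":0,"tz":0,"ax":0,"ay":0,"az":0,"jaw":1}]' 40
python3 -m handwheel '[{"tx":0,"ty":0,"tz":0.002,"ax":0,"ay":0,"az":0,"jaw":1},{"tx":0,"ty":0,"tz":0,"ax":0,"ay":0,"az":0,"jaw":-1},{"tx":0,"ty":0,"tz":0,"ax":0,"ay":0,"az":0,"jaw":-1},{"tx":0,"ty":0,"tz":0,"ax":0,"ay":0,"az":0,"jaw":-1},{"tx":0,"ty":0,"tz":0,"ax":0,"ay":0,"az":0,"jaw":-1},{"tx":0,"ty":0,"tz":-0.05,"ax":0,"ay":0,"az":0,"jaw":-1},{"tx":0,"ty":0,"tz":-0.05,"ax":0,"ay":0,"az":0,"jaw":-1},{"tx":0,"ty":0,"tz":-0.05,"ax":0,"ay":0,"az":0,"jaw":-1},{"tx":0,"ty":0,"tz":0,"ax":0,"ay":0,"az":0,"jaw":-1},{"tx":0,"ty":0,"tz":0,"ax":0,"ay":0,"az":0,"jaw":-1}]' 40
python3 -c "
from h import *
go((.501,-.256,.176),(.501,-.256,.051))"
```

```text
time: 10.5
ee_pos: [0.514, 0.0797, 0.0219]
tcp_rot: [-180.0, -0.4, -175.9]
wrist_force: [0.2, -0.2, 0.2]
opening: 0.085
grasp_force: 0.0
time: 11.75
ee_pos: [0.5169, 0.0809, 0.1733]
tcp_rot: [180.0, 0.0, -175.9]
wrist_force: [0.7, -0.1, -1.5]
opening: 0.0551
grasp_force: 43.4
t 11.75 tcp [0.5169 0.0809 0.1733] [ 1.8000e+02  2.0000e-02 -1.7589e+02] q [ 9.  0. -1. 88. -0.  5.] open 0.0551 F 43.4 [ 0.7 -0.1 -1.5]
(0.501, -0.256, 0.176) -> tx 0.0399 ty -0.3349 tz -0.0027 yaw left -0.01
(0.501, -0.256, 0.051) -> tx 0.0000 ty 0.0000 tz 0.1250 yaw left -0.01
```

```bash

python3 -m handwheel '[{"tx":0.0057,"ty":-0.0479,"tz":0,"ax":0,"ay":0,"az":0,"jaw":-1},{"tx":0.0057,"ty":-0.0479,"tz":0,"ax":0,"ay":0,"az":0,"jaw":-1},{"tx":0.0057,"ty":-0.0479,"tz":0,"ax":0,"ay":0,"az":0,"jaw":-1},{"tx":0.0057,"ty":-0.0479,"tz":0,"ax":0,"ay":0,"az":0,"jaw":-1},{"tx":0.0057,"ty":-0.0479,"tz":0,"ax":0,"ay":0,"az":0,"jaw":-1},{"tx":0.0057,"ty":-0.0479,"tz":0,"ax":0,"ay":0,"az":0,"jaw":-1},{"tx":0.0057,"ty":-0.0479,"tz":0,"ax":0,"ay":0,"az":0,"jaw":-1},{"tx":0,"ty":0,"tz":0,"ax":0,"ay":0,"az":0,"jaw":-1},{"tx":0,"ty":0,"tz":0,"ax":0,"ay":0,"az":0,"jaw":-1},{"tx":0,"ty":0,"tz":0,"ax":0,"ay":0,"az":0,"jaw":-1}]' 40
python3 -c "
from h import *
go((.501,-.256,.176),(.501,-.256,.048))"
```

```text
time: 13.0
ee_pos: [0.501, -0.2554, 0.1729]
tcp_rot: [180.0, -0.0, -175.8]
wrist_force: [-0.8, -0.0, -0.8]
opening: 0.0552
grasp_force: 43.6
t 13.0 tcp [ 0.501  -0.2554  0.1729] [ 1.7997e+02 -3.0000e-02 -1.7583e+02] q [-27.   6.   5.  89.   0. -31.] open 0.0552 F 43.6 [-0.8 -0.  -0.8]
(0.501, -0.256, 0.176) -> tx 0.0000 ty -0.0006 tz -0.0031 yaw left -0.07
(0.501, -0.256, 0.048) -> tx 0.0000 ty 0.0000 tz 0.1280 yaw left -0.07
```

```bash

python3 -m handwheel '[{"tx":0,"ty":0,"tz":0.05,"ax":0,"ay":0,"az":0,"jaw":-1},{"tx":0,"ty":0,"tz":0.05,"ax":0,"ay":0,"az":0,"jaw":-1},{"tx":0,"ty":0,"tz":0.025,"ax":0,"ay":0,"az":0,"jaw":-1},{"tx":0,"ty":0,"tz":0,"ax":0,"ay":0,"az":0,"jaw":-1},{"tx":0,"ty":0,"tz":0,"ax":0,"ay":0,"az":0,"jaw":-1},{"tx":0,"ty":0,"tz":0,"ax":0,"ay":0,"az":0,"jaw":0.55},{"tx":0,"ty":0,"tz":0,"ax":0,"ay":0,"az":0,"jaw":0.55},{"tx":0,"ty":0,"tz":-0.05,"ax":0,"ay":0,"az":0,"jaw":0.55},{"tx":0,"ty":0,"tz":-0.05,"ax":0,"ay":0,"az":0,"jaw":1},{"tx":0,"ty":0,"tz":-0.025,"ax":0,"ay":0,"az":0,"jaw":1}]' 40
python3 -c "
from h import *
go((.6182,.0771,.176),(.6182,.0771,.024));jars()"
```

```text
time: 14.25
ee_pos: [0.5017, -0.2568, 0.1767]
tcp_rot: [-179.9, 0.2, -175.9]
wrist_force: [0.2, -0.8, 0.1]
opening: 0.0855
grasp_force: 0.0
t 14.25 tcp [ 0.5017 -0.2568  0.1767] [-179.89    0.19 -175.9 ] q [-27.   6.   5.  89.  -0. -31.] open 0.0855 F 0.0 [ 0.2 -0.8  0.1]
(0.6182, 0.0771, 0.176) -> tx -0.1401 ty 0.3248 tz 0.0007 yaw left -0.00
(0.6182, 0.0771, 0.024) -> tx 0.0000 ty 0.0000 tz 0.1520 yaw left -0.00
[260.1 151.7] 122 jar xy [ 0.6983 -0.0106] ringRGB [ 98.  74. 127.]
[351.  163.7] 123 jar xy [ 0.6558 -0.2785] ringRGB [118. 119. 119.]
[162.1 180.1] 98 jar xy [0.6204 0.2778] ringRGB [166. 101.  57.]
[230.8 179. ] 113 jar xy [0.6182 0.0773] ringRGB [64. 69. 70.]
[317.5 218.5] 120 jar xy [ 0.4958 -0.1693] ringRGB [71. 74. 75.]
[348.9 217.1] 64 jar xy [ 0.4972 -0.2612] ringRGB [61. 64. 64.]
[197.8 265.8] 104 jar xy [0.3707 0.1757] ringRGB [180. 105.  51.]
```

```bash

python3 -m handwheel '[{"tx":-0.02,"ty":0.0464,"tz":0,"ax":0,"ay":0,"az":0,"jaw":1},{"tx":-0.02,"ty":0.0464,"tz":0,"ax":0,"ay":0,"az":0,"jaw":1},{"tx":-0.02,"ty":0.0464,"tz":0,"ax":0,"ay":0,"az":0,"jaw":1},{"tx":-0.02,"ty":0.0464,"tz":0,"ax":0,"ay":0,"az":0,"jaw":1},{"tx":-0.02,"ty":0.0464,"tz":0,"ax":0,"ay":0,"az":0,"jaw":1},{"tx":-0.02,"ty":0.0464,"tz":0,"ax":0,"ay":0,"az":0,"jaw":1},{"tx":-0.02,"ty":0.0464,"tz":0,"ax":0,"ay":0,"az":0,"jaw":1},{"tx":0,"ty":0,"tz":0,"ax":0,"ay":0,"az":0,"jaw":1},{"tx":0,"ty":0,"tz":0.05,"ax":0,"ay":0,"az":0,"jaw":1},{"tx":0,"ty":0,"tz":0.035,"ax":0,"ay":0,"az":0,"jaw":1}]' 40
python3 -c "
from h import *
jars();go((.6182,.0771,.024),)"
```

```text
time: 15.55
ee_pos: [0.6168, 0.0769, 0.0864]
tcp_rot: [-180.0, -0.1, -175.9]
wrist_force: [0.1, 0.3, 0.1]
opening: 0.0857
grasp_force: 0.0
[350.9 163.6] 115 jar xy [ 0.6561 -0.2784] ringRGB [114. 116. 115.]
[162.1 180.2] 97 jar xy [0.6203 0.278 ] ringRGB [162.  98.  55.]
[349.  214.8] 111 jar xy [ 0.5038 -0.2621] ringRGB [58. 61. 61.]
[317.4 218.6] 118 jar xy [ 0.4956 -0.1691] ringRGB [62. 65. 65.]
[197.8 265.8] 104 jar xy [0.3707 0.1757] ringRGB [176. 103.  51.]
t 15.6 tcp [0.6149 0.0765 0.0814] [-179.96   -0.41 -175.92] q [ 7. 15.  4. 80. -0.  3.] open 0.0855 F 0.0 [-0.1  0.1 -3.8]
(0.6182, 0.0771, 0.024) -> tx -0.0033 ty 0.0004 tz 0.0574 yaw left 0.02
```

```bash

python3 -m handwheel '[{"tx":0,"ty":0,"tz":0.03,"ax":0,"ay":0,"az":0,"jaw":1},{"tx":0,"ty":0,"tz":0.028,"ax":0,"ay":0,"az":0,"jaw":1},{"tx":0,"ty":0,"tz":0,"ax":0,"ay":0,"az":0,"jaw":1},{"tx":0,"ty":0,"tz":0,"ax":0,"ay":0,"az":0,"jaw":-1},{"tx":0,"ty":0,"tz":0,"ax":0,"ay":0,"az":0,"jaw":-1},{"tx":0,"ty":0,"tz":0,"ax":0,"ay":0,"az":0,"jaw":-1},{"tx":0,"ty":0,"tz":0,"ax":0,"ay":0,"az":0,"jaw":-1},{"tx":0,"ty":0,"tz":-0.05,"ax":0,"ay":0,"az":0,"jaw":-1},{"tx":0,"ty":0,"tz":-0.05,"ax":0,"ay":0,"az":0,"jaw":-1},{"tx":0,"ty":0,"tz":-0.05,"ax":0,"ay":0,"az":0,"jaw":-1}]' 40
python3 -c "
from h import *
go((.5075,-.346,.176))"
```

```text
time: 16.85
ee_pos: [0.6173, 0.0775, 0.1826]
tcp_rot: [180.0, 0.0, -175.9]
wrist_force: [1.4, -0.2, -1.0]
opening: 0.0545
grasp_force: 43.0
t 16.85 tcp [0.6173 0.0775 0.1826] [ 1.7999e+02  5.0000e-02 -1.7589e+02] q [ 7. 14. 15. 91.  0.  3.] open 0.0545 F 43.0 [ 1.4 -0.2 -1. ]
(0.5075, -0.346, 0.176) -> tx 0.1398 ty -0.4146 tz 0.0066 yaw left -0.01
```

```bash

python3 -m handwheel '[{"tx":0.035,"ty":-0.0461,"tz":0,"ax":0,"ay":0,"az":0,"jaw":-1},{"tx":0.035,"ty":-0.0461,"tz":0,"ax":0,"ay":0,"az":0,"jaw":-1},{"tx":0.035,"ty":-0.0461,"tz":0,"ax":0,"ay":0,"az":0,"jaw":-1},{"tx":0.035,"ty":-0.0461,"tz":0,"ax":0,"ay":0,"az":0,"jaw":-1},{"tx":0,"ty":-0.0461,"tz":0,"ax":0,"ay":0,"az":0,"jaw":-1},{"tx":0,"ty":-0.0461,"tz":0,"ax":0,"ay":0,"az":0,"jaw":-1},{"tx":0,"ty":-0.0461,"tz":0,"ax":0,"ay":0,"az":0,"jaw":-1},{"tx":0,"ty":-0.0461,"tz":0,"ax":0,"ay":0,"az":0,"jaw":-1},{"tx":0,"ty":-0.0461,"tz":0,"ax":0,"ay":0,"az":0,"jaw":-1},{"tx":0,"ty":0,"tz":0,"ax":0,"ay":0,"az":0,"jaw":-1}]' 40
python3 -c "
from h import *
go((.5075,-.346,.176),(.5075,-.346,.053))"
```

```text
time: 18.1
ee_pos: [0.5071, -0.349, 0.1799]
tcp_rot: [-180.0, -0.0, -176.1]
wrist_force: [0.8, 0.3, -1.2]
opening: 0.0549
grasp_force: 43.2
t 18.1 tcp [ 0.5071 -0.349   0.1799] [-1.7999e+02 -2.0000e-02 -1.7607e+02] q [-35.  13.  14.  90.  -0. -38.] open 0.0549 F 43.2 [ 0.8  0.3 -1.2]
(0.5075, -0.346, 0.176) -> tx -0.0006 ty 0.0030 tz 0.0039 yaw left 0.17
(0.5075, -0.346, 0.053) -> tx 0.0000 ty 0.0000 tz 0.1230 yaw left 0.17
```

```bash

python3 -m handwheel '[{"tx":0,"ty":0.002,"tz":0.05,"ax":0,"ay":0,"az":0,"jaw":-1},{"tx":0,"ty":0,"tz":0.05,"ax":0,"ay":0,"az":0,"jaw":-1},{"tx":0,"ty":0,"tz":0.026,"ax":0,"ay":0,"az":0,"jaw":-1},{"tx":0,"ty":0,"tz":0,"ax":0,"ay":0,"az":0,"jaw":-1},{"tx":0,"ty":0,"tz":0,"ax":0,"ay":0,"az":0,"jaw":-1},{"tx":0,"ty":0,"tz":0,"ax":0,"ay":0,"az":0,"jaw":0.55},{"tx":0,"ty":0,"tz":0,"ax":0,"ay":0,"az":0,"jaw":0.55},{"tx":0,"ty":0,"tz":-0.05,"ax":0,"ay":0,"az":0,"jaw":0.55},{"tx":0,"ty":0,"tz":-0.05,"ax":0,"ay":0,"az":0,"jaw":-1},{"tx":0,"ty":0,"tz":-0.04,"ax":0,"ay":0,"az":0,"jaw":-1}]' 40
python3 -m handwheel '[{"tx":0.05,"ty":0,"tz":0,"ax":0,"ay":0,"az":0,"jaw":-1},{"tx":0.05,"ty":0,"tz":0,"ax":0,"ay":0,"az":0,"jaw":-1},{"tx":0.04,"ty":0,"tz":0,"ax":0,"ay":0,"az":0,"jaw":-1},{"tx":0,"ty":0.05,"tz":0,"ax":0,"ay":0,"az":0,"jaw":-1},{"tx":0,"ty":0.05,"tz":0,"ax":0,"ay":0,"az":0,"jaw":-1},{"tx":0,"ty":0.05,"tz":0,"ax":0,"ay":0,"az":0,"jaw":-1},{"tx":0,"ty":0,"tz":0,"ax":0,"ay":0,"az":0,"jaw":-1},{"tx":0,"ty":0,"tz":0,"ax":0,"ay":0,"az":0,"jaw":-1},{"tx":0,"ty":0,"tz":0,"ax":0,"ay":0,"az":0,"jaw":-1},{"tx":0,"ty":0,"tz":0,"ax":0,"ay":0,"az":0,"jaw":-1}]' 40
python3 -c "
from h import *
jars();go()
c=snap('top');crop(c,'e1.png',90,90,410,290,2.5)"
```

```text
time: 19.35
ee_pos: [0.5075, -0.3445, 0.1969]
tcp_rot: [-179.9, 0.1, -175.9]
wrist_force: [0.0, -0.1, -0.5]
opening: 0.0304
grasp_force: 0.0
time: 20.6
ee_pos: [0.3569, -0.2054, 0.1941]
tcp_rot: [180.0, -0.0, -176.0]
wrist_force: [-0.3, 0.1, -0.0]
opening: 0.0003
grasp_force: 0.0
[260.1 151.7] 122 jar xy [ 0.6983 -0.0106] ringRGB [ 99.  75. 129.]
[351.  163.7] 128 jar xy [ 0.6558 -0.2785] ringRGB [120. 122. 121.]
[162.1 180.2] 97 jar xy [0.6203 0.278 ] ringRGB [169. 103.  58.]
[378.7 211.6] 113 jar xy [ 0.5105 -0.351 ] ringRGB [60. 63. 63.]
[348.9 214.6] 119 jar xy [ 0.5044 -0.2618] ringRGB [61. 64. 64.]
[317.4 218.4] 121 jar xy [ 0.4961 -0.169 ] ringRGB [66. 70. 70.]
[197.8 265.8] 104 jar xy [0.3707 0.1757] ringRGB [183. 107.  52.]
t 20.65 tcp [ 0.3569 -0.2053  0.1941] [ 1.7998e+02 -3.0000e-02 -1.7596e+02] q [-30. -14. -12.  92.  -0. -34.] open 0.0001 F 0.0 [0.7 0.  0.3]
```

View pics/e1.png

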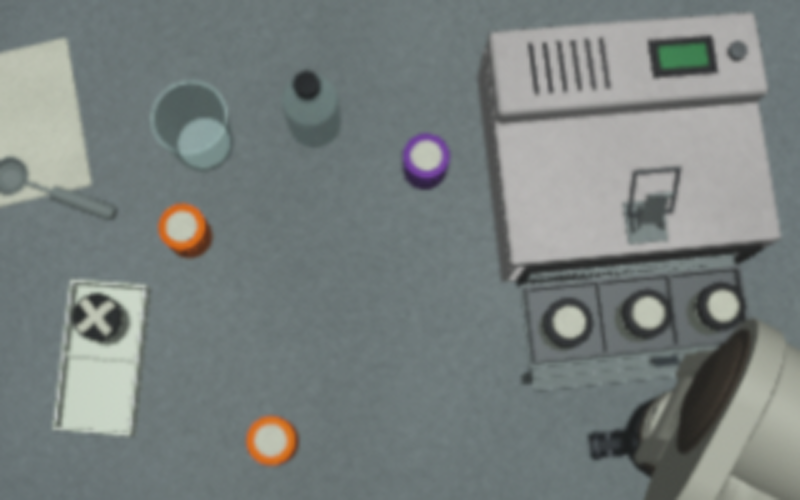

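Top crop: all three sealed jars stand in the drawer cells at (568,322), (646,312) and (721,305), and the crossed jar is in the tray at (99,317). Nothing else has moved. Next I find the pull's front edge.

```bash
python3 - <<'E'
from h import *
c=snap("wrist"); d=dict(c)
T=np.eye(4);T[:3,:3]=R.from_euler("xyz",[-179.96,.11,-175.82],degrees=True).as_matrix();T[:3,3]=[.4947,-.1646,.166]
d["E"]=T@c["mount"]
print("flange front/back",pix(d,[[200,91],[340,88],[200,112],[340,110]],.104).round(4))
print("keeper",pix(d,[[72,108],[116,107],[72,125],[117,123]],.132).round(4))
cv2.imwrite("pics/w2.png",c["color"][:,:,::-1]); go()
E
```

```text
flange front/back [[ 0.4238 -0.2059  0.104 ]
 [ 0.4157 -0.1206  0.104 ]
 [ 0.4365 -0.2055  0.104 ]
 [ 0.4289 -0.1189  0.104 ]]
keeper [[ 0.437  -0.2716  0.132 ]
 [ 0.4353 -0.2464  0.132 ]
 [ 0.4463 -0.2722  0.132 ]
 [ 0.4439 -0.2462  0.132 ]]
t 20.75 tcp [ 0.3569 -0.2051  0.1941] [ 1.7998e+02 -2.0000e-02 -1.7594e+02] q [-30. -14. -12.  92.   0. -34.] open 0.0002 F 0.0 [ 0.1  0.3 -0.2]
```

View pics/w2.png

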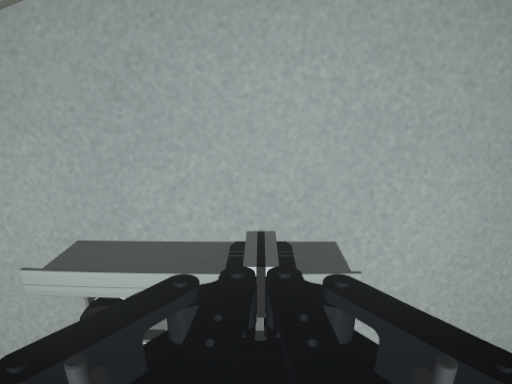

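The wrist view shows closed fingers at (260,270) in front of the drawer pull, with its edge at row ~275 at a lower height. I push the drawer gently.

```bash

python3 -m handwheel '[{"tx":0,"ty":0,"tz":0.053,"ax":0,"ay":0,"az":0,"jaw":-1},{"tx":0,"ty":0,"tz":0.053,"ax":0,"ay":0,"az":0,"jaw":-1},{"tx":-0.02,"ty":0,"tz":0,"ax":0,"ay":0,"az":0,"jaw":-1},{"tx":-0.02,"ty":0,"tz":0,"ax":0,"ay":0,"az":0,"jaw":-1},{"tx":-0.012,"ty":0,"tz":0,"ax":0,"ay":0,"az":0,"jaw":-1},{"tx":-0.012,"ty":0,"tz":0,"ax":0,"ay":0,"az":0,"jaw":-1},{"tx":-0.012,"ty":0,"tz":0,"ax":0,"ay":0,"az":0,"jaw":-1},{"tx":-0.012,"ty":0,"tz":0,"ax":0,"ay":0,"az":0,"jaw":-1},{"tx":-0.012,"ty":0,"tz":0,"ax":0,"ay":0,"az":0,"jaw":-1},{"tx":-0.012,"ty":0,"tz":0,"ax":0,"ay":0,"az":0,"jaw":-1}]' 40
python3 -m handwheel '[{"tx":-0.012,"ty":0,"tz":0,"ax":0,"ay":0,"az":0,"jaw":-1},{"tx":-0.012,"ty":0,"tz":0,"ax":0,"ay":0,"az":0,"jaw":-1},{"tx":-0.012,"ty":0,"tz":0,"ax":0,"ay":0,"az":0,"jaw":-1},{"tx":-0.012,"ty":0,"tz":0,"ax":0,"ay":0,"az":0,"jaw":-1},{"tx":0,"ty":0,"tz":0,"ax":0,"ay":0,"az":0,"jaw":-1},{"tx":0,"ty":0,"tz":0,"ax":0,"ay":0,"az":0,"jaw":-1},{"tx":0,"ty":0,"tz":0,"ax":0,"ay":0,"az":0,"jaw":-1},{"tx":0,"ty":0,"tz":0,"ax":0,"ay":0,"az":0,"jaw":-1},{"tx":0,"ty":0,"tz":0,"ax":0,"ay":0,"az":0,"jaw":-1},{"tx":0,"ty":0,"tz":0,"ax":0,"ay":0,"az":0,"jaw":-1}]' 40
python3 -c "
from h import *
go();jars()
c=snap('top');crop(c,'f1.png',290,110,410,235,4)"
```

```text
time: 22.0
ee_pos: [0.4694, -0.1967, 0.0882]
tcp_rot: [-180.0, -0.0, -175.9]
wrist_force: [-1.8, -0.7, -1.7]
opening: 0.0002
grasp_force: 1.0
time: 23.25
ee_pos: [0.5165, -0.1933, 0.0883]
tcp_rot: [-180.0, 0.0, -175.9]
wrist_force: [-0.1, 0.5, 0.5]
opening: -0.0002
grasp_force: 0.0
t 23.25 tcp [ 0.5165 -0.1933  0.0883] [-1.800e+02  1.000e-02 -1.759e+02] q [-21.   5.  -6.  79.  -0. -25.] open -0.0002 F 0.0 [-0.1  0.5  0.5]
[260.1 151.7] 122 jar xy [ 0.6983 -0.0106] ringRGB [ 96.  73. 125.]
[162.1 180.2] 97 jar xy [0.6203 0.278 ] ringRGB [164.  99.  56.]
[197.8 265.8] 103 jar xy [0.3707 0.1756] ringRGB [178. 103.  50.]
```

View pics/f1.png

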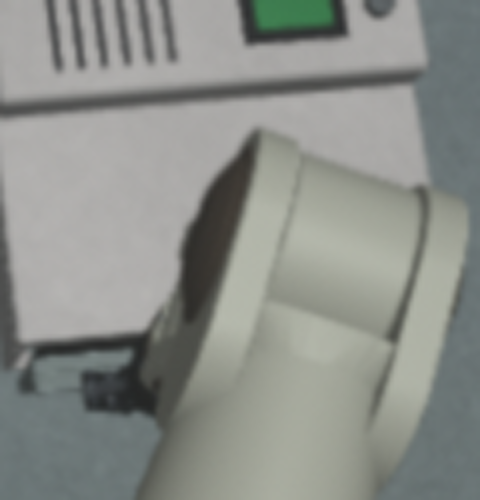

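```bash

python3 -m handwheel '[{"tx":-0.002,"ty":0,"tz":0,"ax":0,"ay":0,"az":0,"jaw":-1},{"tx":-0.002,"ty":0,"tz":0,"ax":0,"ay":0,"az":0,"jaw":-1},{"tx":-0.002,"ty":0,"tz":0,"ax":0,"ay":0,"az":0,"jaw":-1},{"tx":-0.002,"ty":0,"tz":0,"ax":0,"ay":0,"az":0,"jaw":-1},{"tx":-0.002,"ty":0,"tz":0,"ax":0,"ay":0,"az":0,"jaw":-1},{"tx":0,"ty":0,"tz":0,"ax":0,"ay":0,"az":0,"jaw":-1},{"tx":0,"ty":0,"tz":0,"ax":0,"ay":0,"az":0,"jaw":-1},{"tx":0,"ty":0,"tz":0,"ax":0,"ay":0,"az":0,"jaw":-1},{"tx":0,"ty":0,"tz":0,"ax":0,"ay":0,"az":0,"jaw":-1},{"tx":0,"ty":0,"tz":0,"ax":0,"ay":0,"az":0,"jaw":-1}]' 40
python3 -m handwheel '[{"tx":-0.002,"ty":0,"tz":0,"ax":0,"ay":0,"az":0,"jaw":-1},{"tx":-0.002,"ty":0,"tz":0,"ax":0,"ay":0,"az":0,"jaw":-1},{"tx":0,"ty":0,"tz":0,"ax":0,"ay":0,"az":0,"jaw":-1},{"tx":0,"ty":0,"tz":0,"ax":0,"ay":0,"az":0,"jaw":-1},{"tx":0,"ty":0,"tz":0,"ax":0,"ay":0,"az":0,"jaw":-1},{"tx":0,"ty":0,"tz":0,"ax":0,"ay":0,"az":0,"jaw":-1},{"tx":0,"ty":0,"tz":0,"ax":0,"ay":0,"az":0,"jaw":-1},{"tx":0,"ty":0,"tz":0,"ax":0,"ay":0,"az":0,"jaw":-1},{"tx":0,"ty":0,"tz":0,"ax":0,"ay":0,"az":0,"jaw":-1},{"tx":0,"ty":0,"tz":0,"ax":0,"ay":0,"az":0,"jaw":-1}]' 40
```

```text
time: 24.6
ee_pos: [0.5217, -0.1929, 0.0881]
tcp_rot: [180.0, -0.6, -176.0]
wrist_force: [-27.4, -1.4, 13.4]
opening: -0.0004
grasp_force: 14.1
time: 25.85
ee_pos: [0.522, -0.1928, 0.088]
tcp_rot: [180.0, -1.0, -176.0]
wrist_force: [-48.4, -3.0, 23.6]
opening: 0.0
grasp_force: 24.4
```

```bash

python3 -m handwheel '[{"tx":0.01,"ty":0,"tz":0,"ax":0,"ay":0,"az":0,"jaw":-1},{"tx":0.03,"ty":0,"tz":0,"ax":0,"ay":0,"az":0,"jaw":-1},{"tx":0.05,"ty":0,"tz":0,"ax":0,"ay":0,"az":0,"jaw":-1},{"tx":0.05,"ty":0,"tz":-0.06,"ax":0,"ay":0,"az":0,"jaw":-1},{"tx":0.02,"ty":0,"tz":-0.06,"ax":0,"ay":0,"az":0,"jaw":-1},{"tx":0,"ty":0,"tz":-0.06,"ax":0,"ay":0,"az":0,"jaw":-1},{"tx":0,"ty":0.05,"tz":0,"ax":0,"ay":0,"az":0,"jaw":1},{"tx":0,"ty":0.05,"tz":0,"ax":0,"ay":0,"az":0,"jaw":1},{"tx":0,"ty":0.05,"tz":0,"ax":0,"ay":0,"az":0,"jaw":1},{"tx":0,"ty":0,"tz":0,"ax":0,"ay":0,"az":0,"jaw":1}]' 40
python3 - <<'E'
from h import *
go()
c=snap('top')
a=cv2.resize(c['color'][130:235,290:410],None,fx=3.8,fy=3.8,interpolation=cv2.INTER_CUBIC)
s=snap('scene'); b=cv2.resize(s['color'][120:225,80:265],None,fx=3.8,fy=3.8,interpolation=cv2.INTER_CUBIC)[:, :340*1]
b=cv2.resize(s['color'][125:225,165:260],None,fx=3.8,fy=3.8,interpolation=cv2.INTER_CUBIC)
b=np.vstack([b,np.zeros((a.shape[0]-b.shape[0],b.shape[1],3),np.uint8)])
i=np.hstack([a,b])[:, :800]; print(a.shape,b.shape); cv2.imwrite('pics/g1.png',i[:,:,::-1])
E
```

```text
time: 27.1
ee_pos: [0.3703, -0.051, 0.2561]
tcp_rot: [180.0, 0.1, -175.6]
wrist_force: [-0.9, 0.1, -0.5]
opening: 0.0723
grasp_force: 0.0
t 27.1 tcp [ 0.3703 -0.051   0.2561] [ 1.7999e+02  7.0000e-02 -1.7562e+02] q [ -8. -18.  -8. 100.   0. -12.] open 0.0723 F 0.0 [-0.9  0.1 -0.5]
(399, 456, 3) (399, 361, 3)
```

View pics/g1.png

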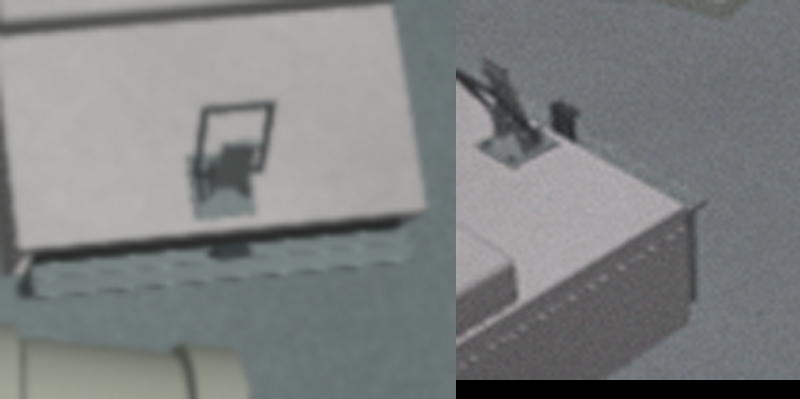

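Both views show the drawer closed: pull along row ~270, keeper at (230,252), the lever upright and the loop leaning back with its bar at (238,106). Next I move the wrist camera above the latch to measure it.

```bash

python3 -m handwheel '[{"tx":0,"ty":0,"tz":-0.045,"ax":0,"ay":0,"az":0,"jaw":1},{"tx":-0.043,"ty":-0.043,"tz":0,"ax":0,"ay":0,"az":0,"jaw":1},{"tx":-0.043,"ty":-0.043,"tz":0,"ax":0,"ay":0,"az":0,"jaw":1},{"tx":-0.043,"ty":-0.043,"tz":0,"ax":0,"ay":0,"az":0,"jaw":1},{"tx":-0.043,"ty":-0.043,"tz":0,"ax":0,"ay":0,"az":0,"jaw":1},{"tx":-0.043,"ty":-0.043,"tz":0,"ax":0,"ay":0,"az":0,"jaw":1},{"tx":0,"ty":0,"tz":0,"ax":0,"ay":0,"az":0,"jaw":1},{"tx":0,"ty":0,"tz":0,"ax":0,"ay":0,"az":0,"jaw":1},{"tx":0,"ty":0,"tz":0,"ax":0,"ay":0,"az":0,"jaw":1},{"tx":0,"ty":0,"tz":0,"ax":0,"ay":0,"az":0,"jaw":1}]' 40
python3 - <<'E'
from h import *
go()
c=snap('wrist'); cv2.imwrite('pics/w3.png',cv2.resize(c['color'][:300,120:400,::-1],None,fx=2,fy=2,interpolation=cv2.INTER_CUBIC))
import pickle; pickle.dump(c,open('w3.pkl','wb'))
E
```

```text
time: 28.45
ee_pos: [0.5994, -0.252, 0.3026]
tcp_rot: [-179.9, 0.1, -175.9]
wrist_force: [0.7, -0.2, 0.4]
opening: 0.0854
grasp_force: 0.0
t 28.45 tcp [ 0.5994 -0.252   0.3026] [-1.7993e+02  1.4000e-01 -1.7588e+02] q [-23.  23.  40. 107.  -0. -27.] open 0.0854 F 0.0 [ 0.7 -0.2  0.4]
```

View pics/w3.png

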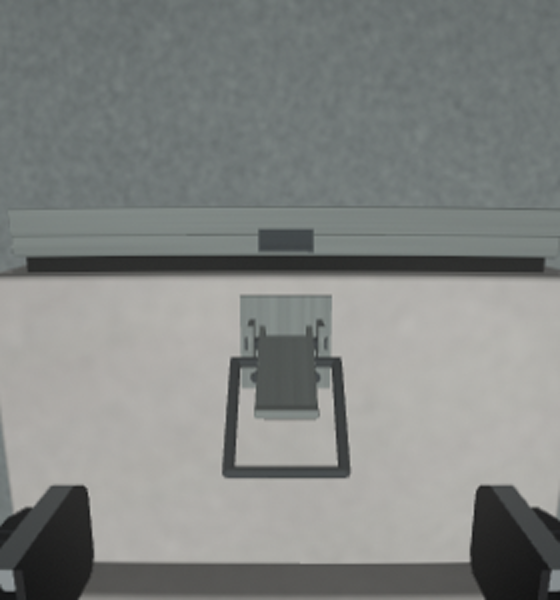

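The wrist crop (2x, origin 120,0) shows the keeper lip spanning x 258-314 and rows 229-251. The chamber edge is at row 275. The lever is upright (x 257-318, tip row ~412), and the loop bar is at row 471, x 224-349.

```bash
python3 - <<'E'
from h import *
import pickle; c=pickle.load(open('w3.pkl','rb'))
f=lambda p,z: pix(c,np.array(p)/2+[120,0],z)
F=f([[286,275]],.12)[0]; print("front",F)
K=f([[258,229],[314,229],[258,251],[314,251]],.132); print("keeper",K.round(4))
print("flange",f([[286,207]],.104).round(4))
x=np.array([np.cos(np.radians(4.1)),np.sin(np.radians(4.1)),0]);y=np.array([-x[1],x[0],0])
B=f([[224,471],[349,471]],.208); print("bar z.208",B.round(4),(B.mean(0)-F)@x)
for L in np.arange(-.6,.5,.1):
  # predicted geometry relative to front F
  O=F.copy();O[2]=0
  O+= y*((K[:,:].mean(0)-F)@y)
  P=O+x*.032+[0,0,.134]
  lp=P+.014*(x*np.sin(L)+np.array([0,0,np.cos(L)]))
  tip=P+.069*(x*np.sin(L)+np.array([0,0,np.cos(L)]))
  t=L+.25
  bar=lp+.062*(x*np.sin(t)+np.array([0,0,np.cos(t)]))
  print("L %.1f"%L,"pivot/tip/bar rows",((proj(c,[P,tip,bar])-[120,0])*2).round(0).tolist(),"bar",bar.round(4),"w",np.linalg.norm(proj(c,[bar-y*.0265,bar+y*.0265])[0]-proj(c,[bar-y*.0265,bar+y*.0265])[1])*2)
go()
E
```

```text
front [ 0.56729908 -0.25092823  0.12      ]
keeper [[ 0.5452 -0.2659  0.132 ]
 [ 0.5433 -0.2394  0.132 ]
 [ 0.5555 -0.2653  0.132 ]
 [ 0.5536 -0.2386  0.132 ]]
flange [[ 0.5343 -0.2532  0.104 ]]
bar z.208 [[ 0.6367 -0.2712  0.208 ]
 [ 0.6332 -0.2215  0.208 ]] 0.06780990889552721
L -0.6 pivot/tip/bar rows [[286.0, 343.0], [287.0, 277.0], [287.0, 307.0]] bar [ 0.5701 -0.2508  0.2038] w 140.59694642567567
L -0.5 pivot/tip/bar rows [[286.0, 343.0], [287.0, 293.0], [287.0, 327.0]] bar [ 0.5772 -0.2503  0.2064] w 140.97758938247532
L -0.4 pivot/tip/bar rows [[286.0, 343.0], [287.0, 310.0], [287.0, 347.0]] bar [ 0.5845 -0.2498  0.2082] w 140.89964293434574
L -0.3 pivot/tip/bar rows [[286.0, 343.0], [287.0, 328.0], [287.0, 367.0]] bar [ 0.592  -0.2493  0.2093] w 140.36521798518112
L -0.2 pivot/tip/bar rows [[286.0, 343.0], [287.0, 346.0], [287.0, 386.0]] bar [ 0.5995 -0.2487  0.2096] w 139.39073575969252
L -0.1 pivot/tip/bar rows [[286.0, 343.0], [287.0, 364.0], [287.0, 405.0]] bar [ 0.6071 -0.2482  0.2092] w 138.00571109566894
L -0.0 pivot/tip/bar rows [[286.0, 343.0], [287.0, 381.0], [287.0, 422.0]] bar [ 0.6145 -0.2477  0.2081] w 136.250634719716
L 0.1 pivot/tip/bar rows [[286.0, 343.0], [287.0, 398.0], [287.0, 438.0]] bar [ 0.6218 -0.2471  0.2062] w 134.1742389651257
L 0.2 pivot/tip/bar rows [[286.0, 343.0], [287.0, 413.0], [287.0, 453.0]] bar [ 0.6289 -0.2466  0.2035] w 131.83048437664797
L 0.3 pivot/tip/bar rows [[286.0, 343.0], [287.0, 428.0], [287.0, 465.0]] bar [ 0.6357 -0.2461  0.2002] w 129.27559414523682
L 0.4 pivot/tip/bar rows [[286.0, 343.0], [287.0, 441.0], [287.0, 476.0]] bar [ 0.6421 -0.2457  0.1963] w 126.56540198392352
t 28.5 tcp [ 0.5995 -0.2519  0.3025] [-1.7993e+02  1.3000e-01 -1.7587e+02] q [-23.  23.  40. 107.   0. -27.] open 0.0853 F 0.0 [-0.3  0.1  0. ]
```

```bash

python3 -m handwheel '[{"tx":-0.0388,"ty":0.0031,"tz":0,"ax":0,"ay":0,"az":0,"jaw":1},{"tx":0,"ty":0,"tz":0.05,"ax":0,"ay":0,"az":0,"jaw":1},{"tx":0,"ty":0,"tz":0.045,"ax":0,"ay":0,"az":0,"jaw":1},{"tx":0,"ty":0,"tz":0.02,"ax":0,"ay":0,"az":0,"jaw":1},{"tx":0,"ty":0,"tz":0,"ax":0,"ay":0,"az":0,"jaw":1},{"tx":0,"ty":0,"tz":0,"ax":0,"ay":0,"az":0,"jaw":-1},{"tx":0,"ty":0,"tz":0,"ax":0,"ay":0,"az":0,"jaw":-1},{"tx":0,"ty":0,"tz":0,"ax":0,"ay":0,"az":0,"jaw":-1},{"tx":0,"ty":0,"tz":0,"ax":0,"ay":0,"az":0,"jaw":-1},{"tx":0,"ty":0,"tz":0,"ax":0,"ay":0,"az":0,"jaw":-1}]' 20
python3 - <<'E'
from h import *
go()
c=snap('wrist'); cv2.imwrite('pics/w4.png',c['color'][:,:,::-1])
L=.325
def bar(L,t): return np.array([32+14*np.sin(L)-62*np.sin(t),134+14*np.cos(L)+62*np.cos(t)])
ts=np.linspace(-.575,1.75,11); Ls=np.linspace(.325,-.07,11)
b=np.array([bar(l,t) for l,t in zip(Ls,ts)]); print(b.round(1).tolist()); print("tx(mm),tz(mm)",(-np.diff(b,axis=0)).round(1).tolist())
E
```

```text
time: 29.75
ee_pos: [0.6397, -0.247, 0.1874]
tcp_rot: [-179.9, 0.2, -175.9]
wrist_force: [4.2, -2.8, 5.8]
opening: 0.0515
grasp_force: 20.5
t 29.75 tcp [ 0.6397 -0.247   0.1874] [-179.9     0.21 -175.9 ] q [-21.  24.  28.  94.   0. -25.] open 0.0515 F 20.5 [ 4.2 -2.8  5.8]
[[70.2, 199.3], [56.8, 205.8], [42.2, 209.2], [27.3, 209.2], [12.8, 205.9], [-0.6, 199.5], [-12.1, 190.2], [-21.2, 178.7], [-27.4, 165.5], [-30.3, 151.3], [-30.0, 136.9]]
tx(mm),tz(mm) [[13.4, -6.5], [14.5, -3.4], [14.9, -0.0], [14.5, 3.3], [13.4, 6.4], [11.5, 9.2], [9.1, 11.5], [6.2, 13.2], [3.0, 14.2], [-0.4, 14.4]]
```

View pics/w4.png

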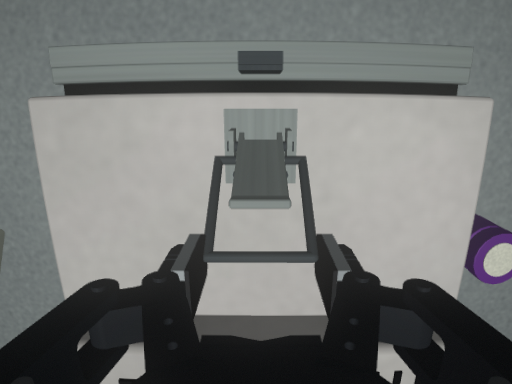

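The pinch is good: both side wires are held right at the bar (row 257, x 205-315). Swinging the loop over.

```bash

python3 -m handwheel '[{"tx":0.0134,"ty":0,"tz":-0.0065,"ax":0,"ay":0,"az":0,"jaw":-1},{"tx":0.0145,"ty":0,"tz":-0.0034,"ax":0,"ay":0,"az":0,"jaw":-1},{"tx":0.0149,"ty":0,"tz":0,"ax":0,"ay":0,"az":0,"jaw":-1},{"tx":0.0145,"ty":0,"tz":0.0033,"ax":0,"ay":0,"az":0,"jaw":-1},{"tx":0.0134,"ty":0,"tz":0.0064,"ax":0,"ay":0,"az":0,"jaw":-1},{"tx":0.0115,"ty":0,"tz":0.0092,"ax":0,"ay":0,"az":0,"jaw":-1},{"tx":0.0091,"ty":0,"tz":0.0115,"ax":0,"ay":0,"az":0,"jaw":-1},{"tx":0.0062,"ty":0,"tz":0.0132,"ax":0,"ay":0,"az":0,"jaw":-1},{"tx":0,"ty":0,"tz":0,"ax":0,"ay":0,"az":0,"jaw":-1},{"tx":0,"ty":0,"tz":0,"ax":0,"ay":0,"az":0,"jaw":-1}]' 20
python3 - <<'E'
from h import *
go((.5673-.030*.9974+.0013,-.2509-.0021+.001,.125))
c=snap('wrist'); cv2.imwrite('pics/w5.png',c['color'][:,:,::-1])
E
```

```text
time: 31.05
ee_pos: [0.5413, -0.254, 0.1525]
tcp_rot: [-180.0, -0.0, -175.9]
wrist_force: [-1.6, -4.2, 1.5]
opening: 0.0511
grasp_force: 23.4
t 31.05 tcp [ 0.5413 -0.254   0.1525] [-1.7995e+02 -1.0000e-02 -1.7592e+02] q [-25.  11.   8.  87.  -0. -29.] open 0.0511 F 23.4 [-1.6 -4.2  1.5]
(0.538678, -0.252, 0.125) -> tx 0.0025 ty 0.0022 tz 0.0275 yaw left 0.02
```

View pics/w5.png

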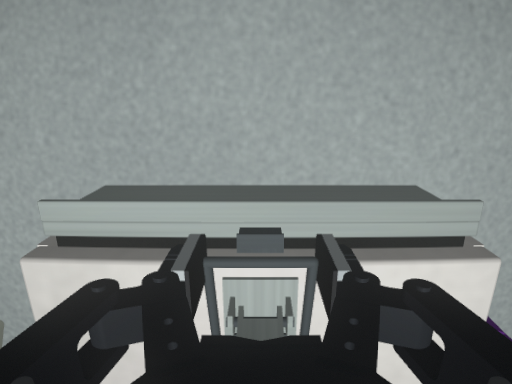

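The loop has followed, its bar now in front of the keeper (keeper at (260,240), bar at row 262 but nearer the camera). Finishing the swing down.

```bash

python3 -m handwheel '[{"tx":0.0045,"ty":0.001,"tz":0.007,"ax":0,"ay":0,"az":0,"jaw":-1},{"tx":0.001,"ty":0,"tz":0.010,"ax":0,"ay":0,"az":0,"jaw":-1},{"tx":0,"ty":0,"tz":0.010,"ax":0,"ay":0,"az":0,"jaw":-1},{"tx":0,"ty":0,"tz":0,"ax":0,"ay":0,"az":0,"jaw":-1},{"tx":0,"ty":0,"tz":0,"ax":0,"ay":0,"az":0,"jaw":-1},{"tx":0,"ty":0,"tz":0,"ax":0,"ay":0,"az":0,"jaw":-1},{"tx":0,"ty":0,"tz":0,"ax":0,"ay":0,"az":0,"jaw":-1},{"tx":0,"ty":0,"tz":0,"ax":0,"ay":0,"az":0,"jaw":-1},{"tx":0,"ty":0,"tz":0,"ax":0,"ay":0,"az":0,"jaw":-1},{"tx":0,"ty":0,"tz":0,"ax":0,"ay":0,"az":0,"jaw":-1}]' 20
python3 - <<'E'
from h import *
go()
c=snap('wrist'); cv2.imwrite('pics/w6.png',cv2.resize(c['color'][180:384,130:390,::-1],None,fx=2,fy=2,interpolation=cv2.INTER_CUBIC))
E
```

```text
time: 32.35
ee_pos: [0.5364, -0.2539, 0.1256]
tcp_rot: [-179.9, 0.0, -175.9]
wrist_force: [-0.2, -8.6, 1.2]
opening: 0.051
grasp_force: 21.5
t 32.35 tcp [ 0.5364 -0.2539  0.1256] [-1.7988e+02  4.0000e-02 -1.7592e+02] q [-25.  10.   4.  84.  -0. -29.] open 0.051 F 21.5 [-0.2 -8.6  1.2]
```

View pics/w6.png

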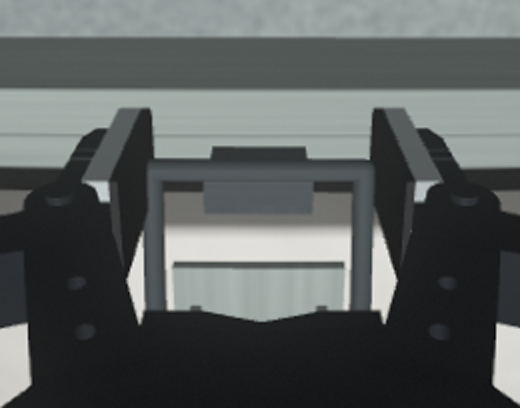

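```bash
python3 - <<'E'
from h import *
c=snap('wrist')
x=np.array([np.cos(np.radians(4.1)),np.sin(np.radians(4.1)),0]);F=np.array([.5673,-.2509,0])
def s(p,z): return ((pix(c,np.array(p)/2+[130,180],z)-F)@x).round(4)
print("bar", [s([[260,170]],z) for z in (.13,.137,.144)], "keeper lip back row213", s([[258,213]],.132),"edge 160/180",s([[258,160],[258,180]],.132),"flange front row 88",s([[258,88]],.104),"wire len: bar width px at rows",)
B=pix(c,np.array([[147,170],[373,170]])/2+[130,180],.137);print(np.linalg.norm(B[0]-B[1]))
E
```

```text
bar [array([-0.0228]), array([-0.0266]), array([-0.0304])] keeper lip back row213 [-0.0122] edge 160/180 [-0.0265 -0.0212] flange front row 88 [-0.0337] wire len: bar width px at rows
0.051518947709230975
```

```bash

python3 -m handwheel '[{"tx":0.004,"ty":0.001,"tz":0,"ax":0,"ay":0,"az":0,"jaw":-1},{"tx":0,"ty":0,"tz":0,"ax":0,"ay":0,"az":0,"jaw":-1},{"tx":0,"ty":0,"tz":0.004,"ax":0,"ay":0,"az":0,"jaw":-1},{"tx":0,"ty":0,"tz":0.004,"ax":0,"ay":0,"az":0,"jaw":-1},{"tx":0,"ty":0,"tz":0.002,"ax":0,"ay":0,"az":0,"jaw":-1},{"tx":0,"ty":0,"tz":0,"ax":0,"ay":0,"az":0,"jaw":-1},{"tx":0,"ty":0,"tz":0,"ax":0,"ay":0,"az":0,"jaw":-1},{"tx":0,"ty":0,"tz":0,"ax":0,"ay":0,"az":0,"jaw":-1},{"tx":0,"ty":0,"tz":0,"ax":0,"ay":0,"az":0,"jaw":-1},{"tx":0,"ty":0,"tz":0,"ax":0,"ay":0,"az":0,"jaw":-1}]' 20
python3 - <<'E'
from h import *
go()
c=snap('wrist'); cv2.imwrite('pics/w7.png',cv2.resize(c['color'][180:384,130:390,::-1],None,fx=2,fy=2,interpolation=cv2.INTER_CUBIC))
E
```

```text
time: 33.7
ee_pos: [0.5328, -0.2539, 0.116]
tcp_rot: [-179.8, 0.1, -175.9]
wrist_force: [1.8, -10.7, 1.4]
opening: 0.0512
grasp_force: 21.5
t 33.7 tcp [ 0.5328 -0.2539  0.116 ] [-1.7980e+02  1.0000e-01 -1.7594e+02] q [-25.  10.   2.  83.  -0. -29.] open 0.0512 F 21.5 [  1.8 -10.7   1.4]
```

View pics/w7.png

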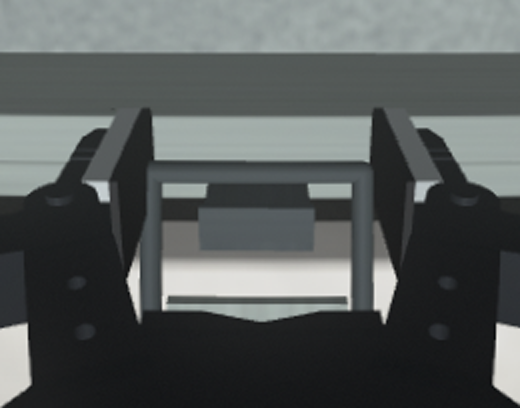

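The bar is now clear in front of the lip (bar rows 165-182, keeper front face 182-208, lip top 208-248). My picture allowance is used up: I count 15 views, one over the 14 allowed. From here I work from numbers only.

```bash

python3 -m handwheel '[{"tx":0,"ty":-0.003,"tz":0.004,"ax":0,"ay":0,"az":0,"jaw":-1},{"tx":0,"ty":0,"tz":0.003,"ax":0,"ay":0,"az":0,"jaw":-1},{"tx":-0.003,"ty":0,"tz":0,"ax":0,"ay":0,"az":0,"jaw":-1},{"tx":-0.003,"ty":0,"tz":0,"ax":0,"ay":0,"az":0,"jaw":-1},{"tx":0,"ty":0,"tz":0,"ax":0,"ay":0,"az":0,"jaw":-1},{"tx":0,"ty":0,"tz":0,"ax":0,"ay":0,"az":0,"jaw":-1},{"tx":0,"ty":0,"tz":0,"ax":0,"ay":0,"az":0,"jaw":-1},{"tx":0,"ty":0,"tz":0,"ax":0,"ay":0,"az":0,"jaw":-1},{"tx":0,"ty":0,"tz":0,"ax":0,"ay":0,"az":0,"jaw":-1},{"tx":0,"ty":0,"tz":0,"ax":0,"ay":0,"az":0,"jaw":-1}]' 20
python3 -c "
from h import *
go()"
```

```text
time: 35.0
ee_pos: [0.538, -0.2547, 0.1079]
tcp_rot: [180.0, 0.0, -175.9]
wrist_force: [-2.7, 1.7, 0.3]
opening: 0.051
grasp_force: 21.4
t 35.0 tcp [ 0.538  -0.2547  0.1079] [ 179.99    0.   -175.89] q [-25.  10.   3.  82.   0. -29.] open 0.051 F 21.4 [-2.7  1.7  0.3]
```

```bash

python3 -m handwheel '[{"tx":0,"ty":0,"tz":0,"ax":0,"ay":0,"az":0,"jaw":0.8},{"tx":0,"ty":0,"tz":0,"ax":0,"ay":0,"az":0,"jaw":0.8},{"tx":0,"ty":0,"tz":0,"ax":0,"ay":0,"az":0,"jaw":0.8},{"tx":0.015,"ty":0,"tz":0,"ax":0,"ay":0,"az":0,"jaw":0.8},{"tx":0.025,"ty":0,"tz":0,"ax":0,"ay":0,"az":0,"jaw":0.8},{"tx":0,"ty":0,"tz":-0.05,"ax":0,"ay":0,"az":0,"jaw":-1},{"tx":0,"ty":0,"tz":-0.05,"ax":0,"ay":0,"az":0,"jaw":-1},{"tx":0,"ty":0,"tz":-0.05,"ax":0,"ay":0,"az":0,"jaw":-1},{"tx":0,"ty":0,"tz":0,"ax":0,"ay":0,"az":0,"jaw":-1},{"tx":0,"ty":0,"tz":0,"ax":0,"ay":0,"az":0,"jaw":-1}]' 20
cat > lat.py <<'E'
from h import *
X=np.array([np.cos(np.radians(4.1)),np.sin(np.radians(4.1)),0]);Y=np.array([-X[1],X[0],0]);F=np.array([.5673,-.2509,0])
def W(cx,z,l=0): return tuple((F+X*cx+Y*l+[0,0,z]).round(4))
E
python3 - <<'E'
from lat import *
go(W(-.018,.25),W(-.018,.184))
c=snap('wrist'); import pickle; pickle.dump(c,open('w8.pkl','wb'))
# bar search: darkness profile down image column at loop's clear side strips (between keeper edge and side wire)
for l in (-.018,.018):
    P=[]
    for cx in np.arange(-.040,.0,.001):
        u,v=proj(c,[W(cx,.12,l)])[0]; P.append(int(c['color'][int(round(v)),int(round(u))].mean()) if 0<=v<384 else -1)
    print(l,P)
print(proj(c,[W(-.019,.12),W(0,.12),W(-.04,.12)]))
E
```

```text
time: 36.25
ee_pos: [0.4976, -0.2577, 0.2575]
tcp_rot: [180.0, -0.0, -175.9]
wrist_force: [-0.2, 0.0, -0.2]
opening: 0.0002
grasp_force: 0.0
t 36.25 tcp [ 0.4976 -0.2577  0.2575] [ 1.7999e+02 -2.0000e-02 -1.7591e+02] q [-27.   7.  15.  98.  -0. -31.] open 0.0002 F 0.0 [-0.2  0.  -0.2]
(np.float64(0.5493), np.float64(-0.2522), np.float64(0.25)) -> tx -0.0520 ty 0.0018 tz 0.0075 yaw left 0.01
(np.float64(0.5493), np.float64(-0.2522), np.float64(0.184)) -> tx 0.0000 ty 0.0000 tz 0.0660 yaw left 0.01
-0.018 [80, 120, 155, 163, 161, 161, 162, 162, 160, 162, 160, 158, 161, 140, 91, 68, 78, 84, 83, 119, 152, 161, 157, 108, 55, 47, 47, 47, 47, 45, 42, 41, 40, 40, 40, 40, 40, 40, 40, 39]
0.018 [80, 118, 153, 160, 158, 158, 159, 160, 159, 161, 159, 157, 160, 144, 95, 68, 77, 85, 83, 120, 153, 161, 157, 108, 55, 46, 46, 47, 46, 45, 41, 40, 38, 40, 39, 38, 38, 38, 39, 39]
[[261.33318013 232.51989177]
 [261.37310802 251.03251925]
 [261.33049073 211.33874184]]
```

The intensity profile puts the bar (5 mm dark band, same on both sides) about 4 mm in front of the keeper point, and the drawer pull is still at home. Next I bring the closed fingers to the drawer side of the lever.

```bash

python3 -m handwheel '[{"tx":-0.026,"ty":0.0018,"tz":0,"ax":0,"ay":0,"az":0,"jaw":-1},{"tx":-0.026,"ty":0,"tz":0,"ax":0,"ay":0,"az":0,"jaw":-1},{"tx":0,"ty":0,"tz":0.037,"ax":0,"ay":0,"az":0,"jaw":-1},{"tx":0,"ty":0,"tz":0.036,"ax":0,"ay":0,"az":0,"jaw":-1},{"tx":0,"ty":0,"tz":0,"ax":0,"ay":0,"az":0,"jaw":-1},{"tx":0,"ty":0,"tz":0,"ax":0,"ay":0,"az":0,"jaw":-1},{"tx":0,"ty":0,"tz":0,"ax":0,"ay":0,"az":0,"jaw":-1},{"tx":0,"ty":0,"tz":0,"ax":0,"ay":0,"az":0,"jaw":-1},{"tx":0,"ty":0,"tz":0,"ax":0,"ay":0,"az":0,"jaw":-1},{"tx":0,"ty":0,"tz":0,"ax":0,"ay":0,"az":0,"jaw":-1}]' 20
python3 -c "
from lat import *
go(W(-.018,.184))"
```

```text
time: 37.55
ee_pos: [0.5499, -0.2522, 0.1851]
tcp_rot: [-180.0, 0.0, -175.9]
wrist_force: [0.4, 0.7, -0.3]
opening: 0.0002
grasp_force: 0.0
t 37.55 tcp [ 0.5499 -0.2522  0.1851] [-1.7999e+02  1.0000e-02 -1.7590e+02] q [-25.  12.  13.  91.   0. -29.] open 0.0002 F 0.0 [ 0.4  0.7 -0.3]
(np.float64(0.5493), np.float64(-0.2522), np.float64(0.184)) -> tx 0.0006 ty 0.0000 tz 0.0011 yaw left -0.00
```

```bash

python3 -m handwheel '[{"tx":-0.0065,"ty":0,"tz":0.002,"ax":0,"ay":0,"az":0,"jaw":-1},{"tx":-0.0065,"ty":0,"tz":0.001,"ax":0,"ay":0,"az":0,"jaw":-1},{"tx":-0.01,"ty":0,"tz":-0.0015,"ax":0,"ay":0,"az":0,"jaw":-1},{"tx":-0.01,"ty":0,"tz":-0.0015,"ax":0,"ay":0,"az":0,"jaw":-1},{"tx":-0.0105,"ty":0,"tz":0.0005,"ax":0,"ay":0,"az":0,"jaw":-1},{"tx":-0.0105,"ty":0,"tz":0.0005,"ax":0,"ay":0,"az":0,"jaw":-1},{"tx":0,"ty":0,"tz":0,"ax":0,"ay":0,"az":0,"jaw":-1},{"tx":0,"ty":0,"tz":0,"ax":0,"ay":0,"az":0,"jaw":-1},{"tx":0,"ty":0,"tz":0,"ax":0,"ay":0,"az":0,"jaw":-1},{"tx":0,"ty":0,"tz":0,"ax":0,"ay":0,"az":0,"jaw":-1}]' 20
python3 -c "
from lat import *
go(W(.036,.184),W(.054,.1745))"
```

```text
time: 38.8
ee_pos: [0.6035, -0.2483, 0.184]
tcp_rot: [180.0, 0.0, -175.9]
wrist_force: [-2.4, 0.7, -1.7]
opening: 0.0003
grasp_force: 1.0
t 38.8 tcp [ 0.6035 -0.2483  0.184 ] [ 180.     0.  -175.9] q [-22.  19.  21.  92.   0. -26.] open 0.0003 F 1.0 [-2.4  0.7 -1.7]
(np.float64(0.6032), np.float64(-0.2483), np.float64(0.184)) -> tx 0.0003 ty 0.0000 tz 0.0000 yaw left 0.00
(np.float64(0.6212), np.float64(-0.247), np.float64(0.1745)) -> tx -0.0180 ty 0.0000 tz 0.0095 yaw left 0.00
```

Contact is a light 2.4 N, so the lever is turning. Pressing on.

```bash

python3 -m handwheel '[{"tx":-0.009,"ty":0,"tz":0.0045,"ax":0,"ay":0,"az":0,"jaw":-1},{"tx":-0.009,"ty":0,"tz":0.005,"ax":0,"ay":0,"az":0,"jaw":-1},{"tx":-0.0065,"ty":0,"tz":0.008,"ax":0,"ay":0,"az":0,"jaw":-1},{"tx":-0.0065,"ty":0,"tz":0.008,"ax":0,"ay":0,"az":0,"jaw":-1},{"tx":-0.0025,"ty":0,"tz":0.007,"ax":0,"ay":0,"az":0,"jaw":-1},{"tx":-0.0025,"ty":0,"tz":0.007,"ax":0,"ay":0,"az":0,"jaw":-1},{"tx":0,"ty":0,"tz":0,"ax":0,"ay":0,"az":0,"jaw":-1},{"tx":0,"ty":0,"tz":0,"ax":0,"ay":0,"az":0,"jaw":-1},{"tx":0,"ty":0,"tz":0,"ax":0,"ay":0,"az":0,"jaw":-1},{"tx":0,"ty":0,"tz":0,"ax":0,"ay":0,"az":0,"jaw":-1}]' 20
python3 -c "
from lat import *
go(W(.073,.14))"
```

```text
time: 40.05
ee_pos: [0.6397, -0.2458, 0.1448]
tcp_rot: [-180.0, 0.0, -175.9]
wrist_force: [0.6, 0.7, 0.2]
opening: -0.0
grasp_force: 0.0
t 40.05 tcp [ 0.6397 -0.2458  0.1448] [-1.7999e+02  3.0000e-02 -1.7589e+02] q [-21.  23.  22.  89.  -0. -25.] open -0.0 F 0.0 [0.6 0.7 0.2]
(np.float64(0.6401), np.float64(-0.2457), np.float64(0.14)) -> tx -0.0004 ty 0.0000 tz 0.0048 yaw left -0.01
```

```bash

python3 -m handwheel '[{"tx":0,"ty":0,"tz":0.003,"ax":0,"ay":0,"az":0,"jaw":-1},{"tx":0,"ty":0,"tz":0.0025,"ax":0,"ay":0,"az":0,"jaw":-1},{"tx":0,"ty":0,"tz":0.001,"ax":0,"ay":0,"az":0,"jaw":-1},{"tx":0,"ty":0,"tz":0,"ax":0,"ay":0,"az":0,"jaw":-1},{"tx":0,"ty":0,"tz":0,"ax":0,"ay":0,"az":0,"jaw":-1},{"tx":0,"ty":0,"tz":0,"ax":0,"ay":0,"az":0,"jaw":-1},{"tx":0,"ty":0,"tz":0,"ax":0,"ay":0,"az":0,"jaw":-1},{"tx":0,"ty":0,"tz":0,"ax":0,"ay":0,"az":0,"jaw":-1},{"tx":0,"ty":0,"tz":0,"ax":0,"ay":0,"az":0,"jaw":-1},{"tx":0,"ty":0,"tz":0,"ax":0,"ay":0,"az":0,"jaw":-1}]' 20
python3 -c "
from lat import *
go()"
```

```text
time: 41.3
ee_pos: [0.6397, -0.2458, 0.1399]
tcp_rot: [-179.9, 0.1, -175.9]
wrist_force: [-3.7, 1.0, 10.9]
opening: 0.0001
grasp_force: 5.8
t 41.3 tcp [ 0.6397 -0.2458  0.1399] [-1.7994e+02  1.1000e-01 -1.7590e+02] q [-21.  23.  22.  88.  -0. -25.] open 0.0001 F 5.8 [-3.7  1.  10.9]
```

The tool stops at z=0.140, exactly the height of the flat lever's face. I retreat up to the earlier viewing pose and verify numerically.

```bash

python3 -m handwheel '[{"tx":0,"ty":0,"tz":-0.05,"ax":0,"ay":0,"az":0,"jaw":-1},{"tx":0,"ty":0,"tz":-0.06,"ax":0,"ay":0,"az":0,"jaw":-1},{"tx":0.02,"ty":0,"tz":-0.05,"ax":0,"ay":0,"az":0,"jaw":-1},{"tx":0.02,"ty":0,"tz":0,"ax":0,"ay":0,"az":0,"jaw":1},{"tx":0,"ty":0,"tz":0,"ax":0,"ay":0,"az":0,"jaw":1},{"tx":0,"ty":0,"tz":0,"ax":0,"ay":0,"az":0,"jaw":1},{"tx":0,"ty":0,"tz":0,"ax":0,"ay":0,"az":0,"jaw":1},{"tx":0,"ty":0,"tz":0,"ax":0,"ay":0,"az":0,"jaw":1},{"tx":0,"ty":0,"tz":0,"ax":0,"ay":0,"az":0,"jaw":1},{"tx":0,"ty":0,"tz":0,"ax":0,"ay":0,"az":0,"jaw":1}]' 20
python3 - <<'E'
from lat import *
import pickle
go(); c=snap('wrist'); old=pickle.load(open('w3.pkl','rb'))
def prof(c,l,z,a,b,st=.001):
    return [int(c['color'][int(round(v)),int(round(u))].mean()) for u,v in proj(c,[W(x,z,l) for x in np.arange(a,b,st)])]
print("flange edge z.104 new",prof(c,.06,.104,-.042,-.024),"old",prof(old,.06,.104,-.042,-.024))
for l in(-.018,.018): print("bar strip z.12 l",l,prof(c,l,.12,-.036,.006))
print("old strip",prof(old,.018,.12,-.036,.006))
print("side wire l=.0245 z.13",prof(c,.0245,.13,-.03,.06,.004))
print("lever axis z.14",prof(c,0,.14,.0,.12,.004),"old",prof(old,0,.14,.0,.12,.004))
jars(); t=snap('top'); cv2.imwrite('pics/end.png',t['color'][:,:,::-1])
E
```

```text
time: 42.55
ee_pos: [0.5998, -0.2485, 0.2978]
tcp_rot: [180.0, -0.0, -175.9]
wrist_force: [0.8, -0.5, -0.6]
opening: 0.0852
grasp_force: 0.0
t 42.55 tcp [ 0.5998 -0.2485  0.2978] [ 1.8000e+02 -1.0000e-02 -1.7589e+02] q [-23.  23.  39. 106.   0. -27.] open 0.0852 F 0.0 [ 0.8 -0.5 -0.6]
flange edge z.104 new [114, 114, 114, 115, 117, 119, 121, 123, 122, 121, 119, 117, 101, 122, 125, 124, 125, 125] old [117, 118, 118, 119, 119, 122, 125, 125, 110, 124, 128, 127, 127, 127, 127, 128, 127, 127]
bar strip z.12 l -0.018 [116, 114, 115, 118, 117, 116, 104, 129, 127, 127, 126, 127, 127, 129, 126, 128, 128, 125, 127, 115, 58, 65, 69, 66, 108, 128, 128, 129, 125, 97, 49, 43, 43, 57, 79, 97, 128, 153, 166, 172, 173, 174]
bar strip z.12 l 0.018 [119, 118, 118, 118, 115, 113, 100, 126, 125, 125, 125, 125, 125, 127, 125, 126, 127, 124, 126, 114, 58, 65, 68, 66, 78, 128, 130, 130, 125, 97, 49, 43, 43, 57, 79, 96, 128, 153, 166, 172, 172, 172]
old strip [121, 121, 105, 131, 129, 128, 128, 128, 129, 129, 127, 130, 129, 126, 128, 125, 109, 132, 130, 129, 129, 130, 132, 132, 131, 125, 98, 44, 43, 43, 43, 43, 44, 43, 66, 109, 141, 160, 172, 175, 175, 175]
side wire l=.0245 z.13 [102, 125, 126, 120, 65, 65, 61, 63, 68, 67, 66, 67, 66, 69, 69, 70, 70, 71, 70, 71, 157, 170, 171]
lever axis z.14 [166, 173, 128, 127, 126, 127, 127, 64, 70, 132, 132, 132, 132, 132, 131, 132, 131, 132, 131, 131, 131, 131, 131, 119, 127, 125, 161, 166, 166, 166] old [172, 177, 115, 129, 130, 129, 130, 84, 84, 85, 85, 84, 85, 84, 85, 84, 80, 130, 172, 171, 169, 169, 170, 170, 63, 74, 171, 170, 170, 170]
[260.1 151.7] 122 jar xy [ 0.6983 -0.0106] ringRGB [ 98.  74. 127.]
[162.1 180.2] 97 jar xy [0.6203 0.278 ] ringRGB [167. 101.  57.]
[197.8 265.8] 104 jar xy [0.3707 0.1757] ringRGB [181. 105.  51.]
```

```bash
python3 - <<'E'
from lat import *
from workcell import workorder
t=snap('top'); g=cv2.cvtColor(t['color'],cv2.COLOR_RGB2GRAY)
w=g[190:270,105:155]; m=(w<70).astype(np.uint8); n,l,s,ce=cv2.connectedComponentsWithStats(m); 
ys,xs=np.nonzero(m); 
for i in range(1,n):
    if s[i,4]>15: print(s[i],pix(t,ce[i]+[105,190],.062).round(3))
h=cv2.minEnclosingCircle(np.c_[xs,ys].astype(np.float32)); print(h, pix(t,np.array(h[0])+[105,190],.062).round(3))
E
```

```text
[21 18  7  4 17] [[0.537 0.375 0.062]]
[14 23  5  6 23] [[0.519 0.399 0.062]]
[28 23  6 12 47] [[0.511 0.354 0.062]]
[19 31  9  5 22] [[0.496 0.378 0.062]]
((23.5, 26.61111068725586), 9.852404594421387) [[0.515 0.375 0.062]]
```

The taped jar's lid is at (0.515, 0.375), centred in its reject cell. Handing in.

```bash
python3 -c "
from workcell import workorder
print(workorder.job_done())"
```

```text
the job is handed in; nothing more can be done
None
```

Job handed in, with no verdict returned: the three sealed jars are in the drawer (not visible once it closed), the taped jar is in the reject tray, and final measurements show the drawer tight, the loop hooked and the lever flat; I viewed 15 pictures, one over the limit of 14.

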